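# Pack the finishing kit and tuck its carton shut

## Robot

A 7-joint arm with a two-finger parallel gripper is mounted at the origin on the work surface; the furniture and walls round the work are solid. World frame = base frame: x ahead of the robot, y to its left, z up, the work surface at z = 0. Lengths are in m, angles in rad, forces in N, time in s.
With the tool pointing down it reaches from about 0.35 to 0.775 m from the base axis. Payload 3.1 kg.
Tool frame: the origin (TCP) lies between the finger pads; the fingertips stand 17 mm ahead of it and the grasp point (between the pads) lies 2 mm behind it; z points along the fingers, y is the direction in which the jaws open and shut (so a half turn about z gives the same grasp; the last joint's range is limited). The gripper opens to 85 mm and grips with 20 to 120 N. Pads are 22 mm wide; open, the fingers measure 114 mm over their backs; the gripper's body (76 mm by 85 mm) begins 54 mm behind the grasp point. The pads swing forward as they close: fully open they stand 13 mm farther back than shut.
Start: joints at [1.26, 0.311, 0.014, 1.512, -0.004, 1.319, -0.027], TCP at [0.146, -0.53, 0.248] pointing down, gripper open.
Joint ranges: [-2.7, 2.7], [-0.3, 1.91], [-1.27, 1.3], [0.12, 2.57], [-1.44, 4.58], [0.2, 2.03], [-3.05, 3.05]. Speed limits (rad/s): [2.79, 2.79, 3.14, 3.14, 3.14, 3.14, 3.14].

## Interface

Orientations are given as a rotation vector (axis times angle).
In Python, from bench import readout, cams, robot gives the robot as it stands.
- The arm moves only by the tool drive_tool, never from a script. Its argument "steps" is a list of rows, each an object with "slide": the shift along the tool's x, y, z in mm, a list of three; "dr": the turn, a rotation vector about the tool's x, y, z in rad, a list of three. A call has exactly 5 rows; each row is the pose to reach, as a shift and turn from the pose commanded when the call began, along the tool's axes at that moment; what a row does not reach only later rows make up. A row lasts 1/8 s, in which the tool goes at most 62.5 mm and 10.7 degrees, less where a joint would pass 70% of its speed; a pose out of reach is approached as far as the arm can. A call with a gripper value outside its range is refused whole. "claw" is the finger opening in mm, from 0 to 85.4, set as the call begins (left out, the last holds). The fingers move at their own pace and stop on an object; "grip_force" is the grip in N (left out, the last holds). Time passes only in rows, so rows that repeat a pose let the fingers close, or fill a call up. It gives the time, the measured TCP pose, the force and the opening at its end, in the units of the state.
- readout.sense(): the state, without advancing time (a new reading comes with each control period).
- cams.grab_frame(name): name is "scene" or "top"; returns the picture (400x640x3 uint8, red, green, blue); there is no depth.
- cams.get_calibration(name): a dict with "mtx" (3x3 intrinsics, pixels), "R" (3x3) and "t" (3): a world point X has camera coordinates R X + t. Camera axes: x right, y down, z forward; pixel columns grow to the right and rows downward; lengths in m; the calibration is good to about 2 mm. A picture is of the moment at which its call begins. get_calibration takes no time and is no camera call.
- robot.finish_job(): hands the job in, once; it reports no verdict.
The state is a dict: "t": time; "qpos": joint angles; "dq": joint speeds; "effort": joint torques, N m; "position": TCP position; "tcp_rot": TCP orientation; "contact_force": force on the tool from outside, world axes, zero at the start; "moment": the same for the moment, N m; "grip_width": finger opening in m.
Only numpy, scipy, OpenCV 4.12 (cv2) and the standard library are available. Lean on these libraries where they do the work, as an engineer would, in place of code of your own. Each camera call takes 0.05 s, during which the arm holds its last target.

## Task

Pack the cork sanding block from the sloping rest and the wax block from the desk into the open carton, both lying flat on its floor side by side. Then swing the carton's lid over and press it shut until the tab clicks in behind the front rim and the lid stays down by itself. Leave the other things on the desk where they are.

Things in the scene. Friction and masses are not known exactly. Their poses are not given: they have to be found in the camera images.
- carton: Open kraft carton fixed on the desk, 98 (x) x 164 (y) x 56 mm high outside, inside 90 x 156 mm; walls 4 mm and floor 13 mm thick (inner floor 13 mm, rim 56 mm above the origin). Origin at the centre of its underside, z up; its -x wall is the front, with a rounded bead along the inside of its rim; the lid is hinged on top of the rear (+x) wall.
- carton_lid (a joint): Lid hinge angle, rad: 0 shut, 1.57 upright, more leans back (limit 2.4). Axis along the carton's y, at x +49, z +56 mm in its frame. Lid: plate 98 mm from hinge to free edge, 164 wide, 4 thick (top at 60 mm when shut). It stays where left above 1.2 rad and moves under 1 N, but from below that it springs back up to about 1.1 until the tab clicks in, which takes about 4 to 6 N near the free edge over the last 8 mm.
- lid_edge (a point): Middle of the lid's free edge, on its outer (top) face. The springy tab hangs 15 mm below the lid's under face, 9 mm in from this edge, 136 mm wide; pressed shut it rides over the bead of the front wall and snaps in behind it.
- slope_rest: Fixed plywood rest, 112 mm wide, behind the timber tool box; its top board slopes 35 degrees up toward its +x, with a 12 mm ledge at the low end that the block leans on. A hood board 57 mm high stands square to the slope, its face 57 mm up-slope of the block's centre, and overhangs the block: reach in square to the slope. Origin at the centre of its foot, z up.
- sanding_center (a point): Centre of the cork sanding block, a rectangular block 41 x 76 x 25 mm, loose (0.04 to 0.09 kg). Its axes: x along the 41 mm, y along the 76 mm, z through the 25 mm. It starts on the sloping rest, its length running up the slope.
- wax_center (a point): Centre of the wax block, a scored rectangular beeswax block 35 x 55 x 18 mm, loose (0.04 to 0.07 kg), flat on the desk between the timber tool box (115 mm high) and the hand press. Its axes: x along the 35 mm, y along the 55 mm, z up through the 18 mm.
- glue_bottle: Bystander: upright glue bottle with a nozzle, 48 mm across, 141 mm high, origin under its centre.
- thread_spool: Bystander: upright thread spool, 44 mm across, 52 mm high, origin under it (spool axis 4 mm to -x and 17 mm to +y of the origin in its own frame).
- wax_tin: Bystander: round tin, 70 mm across, 36 mm high, origin under its centre.
Things that resemble listed ones, but are neither listed nor needed, are in the scene too. What is shaped like the part that bears wax_center but black or orange is not meant.

How it is judged:
By the outcome, as a careful person would: the job done as asked, in the order asked, and still so for the second after the job is handed in, with the robot touching nothing.
It also fails if it takes over 72 s, if anything falls off the work surface, if the arm or the gripper's body presses on something with over 40 N, if the wrist force passes 120 N, or if a joint passes its speed limit or range.

## Working session

There is one attempt and no reset: what is moved stays moved. The work goes in short steps, Python scripts to look and compute and a tool call to move; the robot and the scene stay as the last step left them, time stands still between calls to the robot, and variables do not carry over. Pictures are saved under pics/ and viewed, and the job is handed in when it is done.

Besides the shell and the picture viewer there is one more tool, called after "Call:" in YAML: its name, and indented under it one key for each argument. drive_tool: Moves the arm, as the interface text tells. Its arguments: {"type":"object","properties":{"steps":{"type":"array","items":{"type":"object","properties":{"slide":{"type":"array","items":{"type":"number"}},"dr":{"type":"array","items":{"type":"number"}}}}},"claw":{"type":"number"},"grip_force":{"type":"number"}},"required":["steps"]}

```bash
mkdir -p pics; ls; python3 - <<'E'
from bench import readout,cams
import cv2,numpy as np
s=readout.sense()
for k,v in s.items(): print(k,np.round(v,4))
for n in("scene","top"):
    c=cams.get_calibration(n);print(n,np.round(c["mtx"],1).tolist(),np.round(c["R"],4).tolist(),np.round(c["t"],4).tolist(), 'pos',np.round(-c["R"].T@c["t"],3))
    im=cams.grab_frame(n);np.save(f"pics/{n}0.npy",im);cv2.imwrite(f"pics/{n}0.png",im[:,:,::-1])
E
```

```text
pics
t 0.0
qpos [ 1.2603  0.3117  0.014   1.5131 -0.0044  1.3192 -0.0272]
dq [-0.0005 -0.001   0.0011 -0.0001  0.0008  0.0005 -0.0012]
effort [-0.00000e+00 -3.79916e+01  1.46200e-01 -2.30590e+01  1.20000e-02
  1.37000e-02 -0.00000e+00]
position [ 0.1459 -0.5296  0.2472]
tcp_rot [-3.1109e+00 -4.2070e-01  6.0000e-04]
contact_force [ 0.4059 -0.6974 -0.9496]
moment [0.0206 0.0326 0.0249]
grip_width 0.0854
scene [[382.3, 0.0, 322.9], [0.0, 382.3, 196.7], [0.0, 0.0, 1.0]] [[-0.6587, -0.7523, 0.009], [-0.4472, 0.3819, -0.8088], [0.605, -0.5368, -0.588]] [0.3606, 0.2601, 1.0586] pos [-0.287  0.74   0.83 ]
top [[454.0, 0.0, 314.3], [0.0, 454.0, 204.3], [0.0, 0.0, 1.0]] [[-0.0216, -0.9996, -0.0168], [-0.998, 0.0226, -0.0584], [0.0588, 0.0155, -0.9982]] [0.0494, 0.5268, 1.3109] pos [0.45  0.017 1.34 ]
```

View pics/scene0.png

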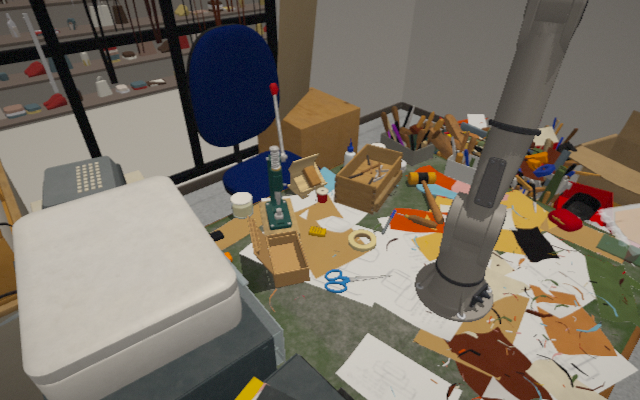

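View pics/top0.png

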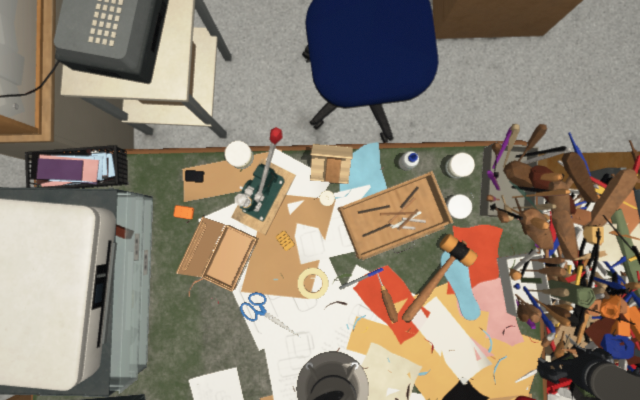

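```bash
python3 - <<'E'
import cv2,numpy as np
im=np.load("pics/top0.npy")[:,:,::-1]
cv2.imwrite("pics/a.png",cv2.resize(im[135:305,165:365],None,fx=4,fy=4,interpolation=cv2.INTER_CUBIC)[:600*2] [:680,:800][:600])
cv2.imwrite("pics/a2.png",cv2.resize(im[140:200,290:480],None,fx=4,fy=4,interpolation=cv2.INTER_CUBIC))
im=np.load("pics/scene0.npy")[:,:,::-1]
cv2.imwrite("pics/b.png",cv2.resize(im[140:290,210:410],None,fx=4,fy=4,interpolation=cv2.INTER_CUBIC))
E
```

```text
(no output)
```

View pics/a.png

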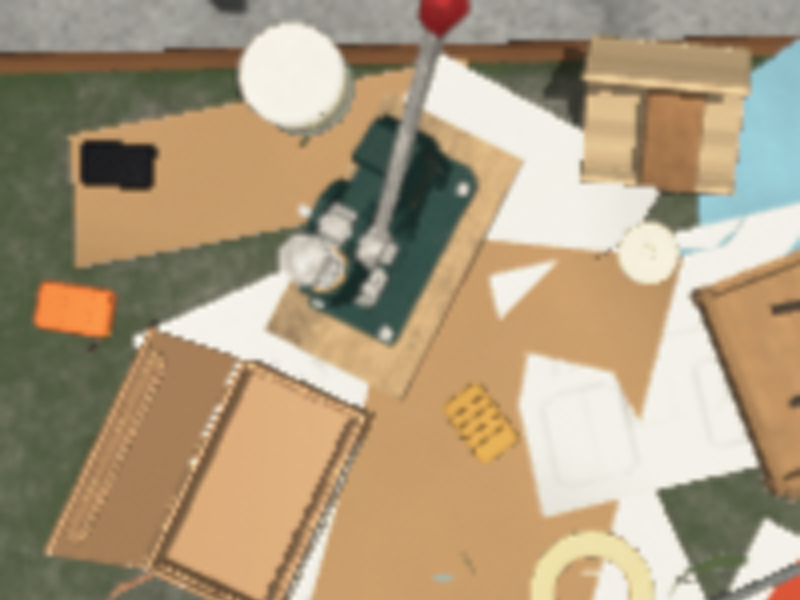

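View pics/a2.png

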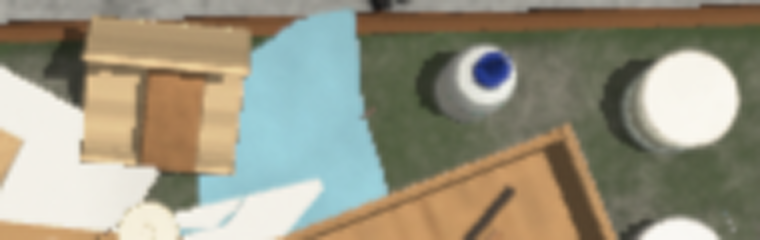

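View pics/b.png

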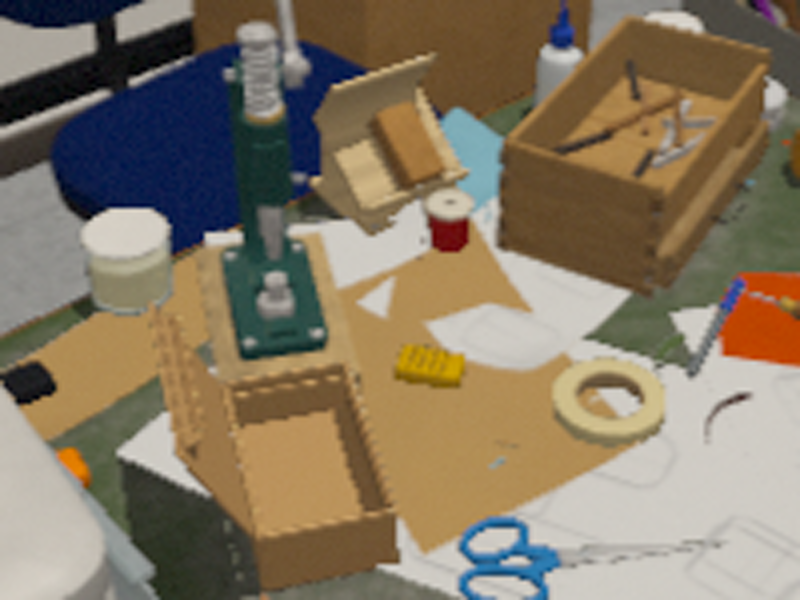

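```bash
cat > h.py <<'E'
import cv2,numpy as np
from bench import readout,cams
from scipy.spatial.transform import Rotation as Ro
def cal(n):
    c=cams.get_calibration(n);return np.array(c["mtx"]),np.array(c["R"]),np.array(c["t"])
def proj(n,X):
    K,R,t=cal(n);X=np.atleast_2d(X)
    p=(R@X.T).T+t;p=(K@p.T).T;return p[:,:2]/p[:,2:]
def ray(n,u,v,z):
    K,R,t=cal(n);d=R.T@np.linalg.inv(K)@np.array([u,v,1.]);o=-R.T@t
    return o+d*(z-o[2])/d[2]
def crop(im,x0,y0,w,h,f,fn,pts=None,segs=None):
    c=cv2.resize(np.ascontiguousarray(im[y0:y0+h,x0:x0+w,::-1]),None,fx=f,fy=f,interpolation=cv2.INTER_CUBIC)
    q=lambda p:tuple(int(round(a)) for a in ((p[0]+.5-x0)*f,(p[1]+.5-y0)*f))
    for a,b in(segs or []): cv2.line(c,q(a),q(b),(255,0,255),1)
    for p in(pts if pts is not None else []): cv2.circle(c,q(p),3,(0,0,255),-1)
    for x in range((x0+9)//10*10,x0+w,10):
        cv2.line(c,((x-x0)*f,0),((x-x0)*f,6),(0,0,0),1);cv2.putText(c,str(x),((x-x0)*f,16),0,.35,(0,255,255),1)
    for y in range((y0+9)//10*10,y0+h,10):
        cv2.line(c,(0,(y-y0)*f),(6,(y-y0)*f),(0,0,0),1);cv2.putText(c,str(y),(8,(y-y0)*f+4),0,.35,(0,255,255),1)
    cv2.imwrite(fn,c)
E
python3 - <<'E'
from h import *
t=np.load("pics/top0.npy");s=np.load("pics/scene0.npy")
crop(t,170,210,100,85,7,"pics/c1.png")
crop(s,240,200,75,90,7 if 0 else 6,"pics/c2.png")
crop(t,270,140,90,72,8,"pics/c3.png")
crop(s,280,145,60,55,10,"pics/c4.png")
crop(t,268,225,34,30,16,"pics/c5.png")
E
```

```text
(no output)
```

View pics/c1.png

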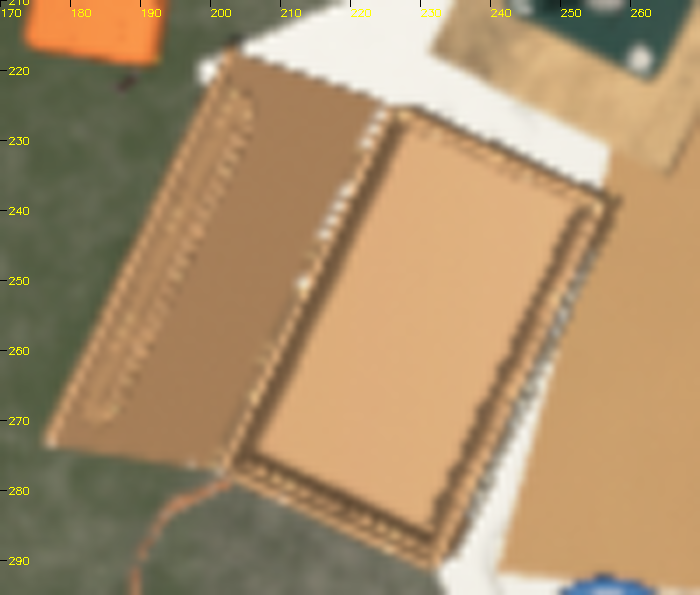

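View pics/c2.png

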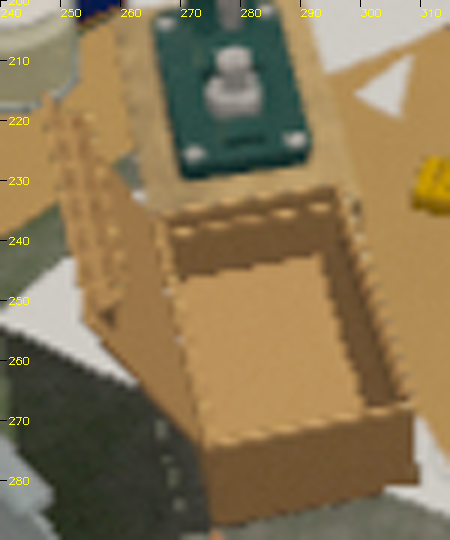

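View pics/c3.png

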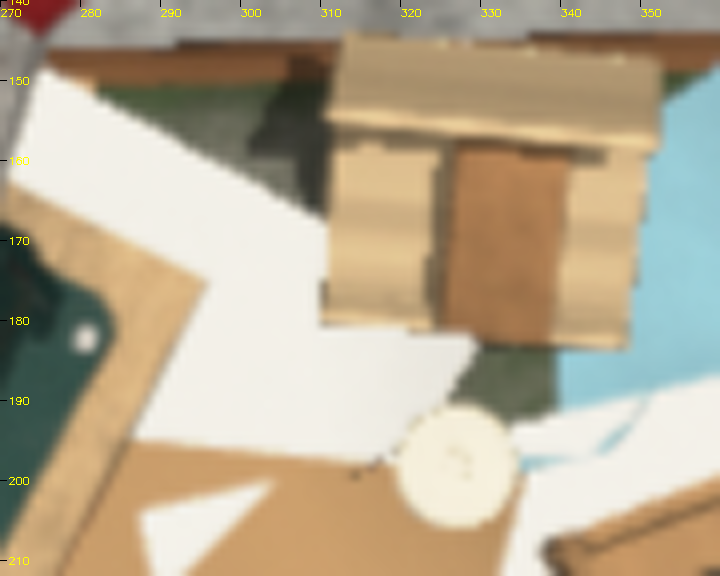

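View pics/c4.png

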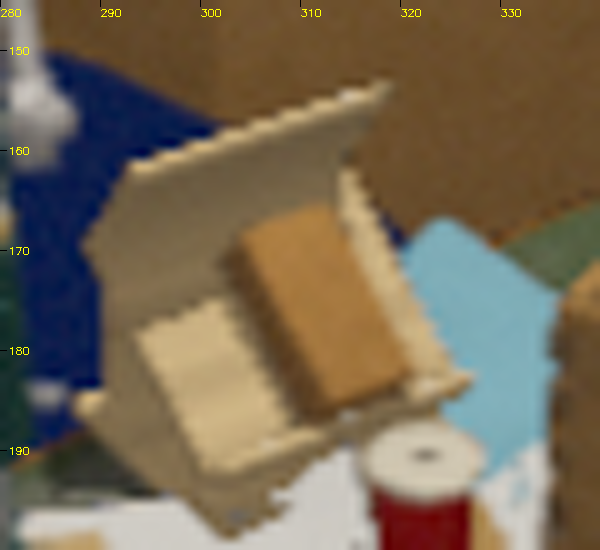

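View pics/c5.png

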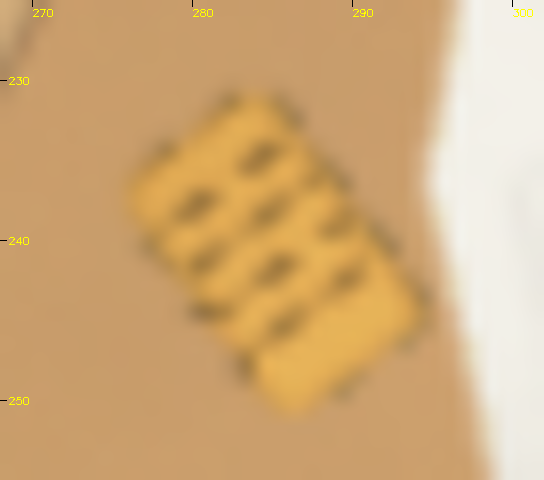

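```bash
cat > fit.py <<'E'
from h import *
from scipy.optimize import least_squares
def obs(l): return [(n,np.array(X)/1000,np.array(p)-.5) for n,X,p in l]
def fit(fn,x0,o):
    r=lambda x:np.concatenate([proj(n,fn(x,X))[0]-p for n,X,p in o])
    s=least_squares(r,x0);print(np.round(s.x,4),'res',np.round(s.fun.reshape(-1,2),1).tolist());return s.x
flat=lambda z:(lambda x,X:np.array([x[0],x[1],z])+Ro.from_euler('z',x[2]).apply(X))
print('carton')
C=fit(flat(0),[.45,.25,1.2],obs([("top",[-49,-82,56],(257.9,239)),("top",[-49,82,56],(232.4,291.4)),("top",[49,-82,56],(225.7,225)),("top",[49,82,56],(202,277.3)),
 ("scene",[-49,82,56],(309,267)),("scene",[49,82,56],(273.5,274.5)),("scene",[-49,82,0],(309.5,280.5)),("scene",[49,82,0],(276,287)),("scene",[-49,-82,56],(295.5,231)),("scene",[49,-82,56],(266,236))]))
print('wax')
W=fit(flat(0),[.42,.07,.5],obs([("top",[0,0,18],(285.3,240.8)),("top",[17.5,27.5,18],(284.1,230.5)),("top",[-17.5,27.5,18],(275.8,236.9)),("top",[17.5,-27.5,18],(294.9,244.4)),("top",[-17.5,-27.5,18],(286.4,251.1))]))
print('sanding')
def blk(x,X): return np.array(x[:3])+(Ro.from_euler('z',x[3])*Ro.from_euler('y',-np.radians(35))*Ro.from_euler('z',-np.pi/2)).apply(X)
# z-90: block y -> slope x
B=fit(blk,[.6,-.03,.08,0],obs([("top",[20.5,-38,12.5],(339.2,183)),("top",[-20.5,-38,12.5],(325.7,181.5)),("top",[20.5,0,12.5],(340,170)),("top",[-20.5,0,12.5],(326.3,169)) ,
 ("scene",[-20.5,38,12.5],(304.5,168.3)),("scene",[20.5,38,12.5],(312.5,165.5)),("scene",[20.5,-38,12.5],(321,181.2)),("scene",[-20.5,-38,12.5],(312.7,184.2))][:2]+[("scene",[-20.5,38,12.5],(304.5,168.3)),("scene",[20.5,38,12.5],(312.5,165.5)),("scene",[20.5,-38,12.5],(321,181.2)),("scene",[-20.5,-38,12.5],(312.7,184.2))]))
np.savez("fit.npz",C=C,W=W,B=B)
t=np.load("pics/top0.npy");s=np.load("pics/scene0.npy")
def box(f,x,a,z0,z1):
    P=[f(x,np.array([sx*a[0],sy*a[1],z])/1000) for z in(z0,z1) for sx,sy in((1,1),(1,-1),(-1,-1),(-1,1))]
    return P,[(i,(i+1)%4) for i in range(4)]+[(4+i,4+(i+1)%4) for i in range(4)]+[(i,i+4) for i in range(4)]
S={"top":[], "scene":[]}
for n in S:
    for f,x,a,z0,z1 in((flat(0),C,(49,82),0,56),(flat(0),W,(17.5,27.5),0,18),(blk,B,(20.5,38),-12.5,12.5)):
        P,E=box(f,x,a,z0,z1);q=proj(n,np.array(P));S[n]+=[(q[i],q[j]) for i,j in E]
crop(t,190,140,160,155,4,"pics/d1.png",segs=S["top"]);crop(s,240,150,100,140,4,"pics/d2.png",segs=S["scene"])
E
python3 fit.py
```

```text
carton
[0.3821 0.2849 1.1167] res [[-1.8, -0.7], [-1.1, 0.0], [-0.8, -1.2], [-2.0, -0.7], [1.2, 0.1], [1.3, -0.6], [1.0, 0.5], [0.2, 0.8], [2.2, -1.8], [0.0, -1.4]]
wax
[ 0.425   0.1256 -0.9352] res [[-0.0, -0.1], [0.2, -1.0], [-1.0, 0.0], [0.9, 0.2], [-0.1, 0.8]]
sanding
[ 0.6292 -0.0158  0.0616 -0.0781] res [[-0.2, -1.0], [-1.1, -0.3], [-0.8, -0.5], [0.4, -1.1], [1.8, 0.6], [1.0, 1.2]]
```

View pics/d1.png

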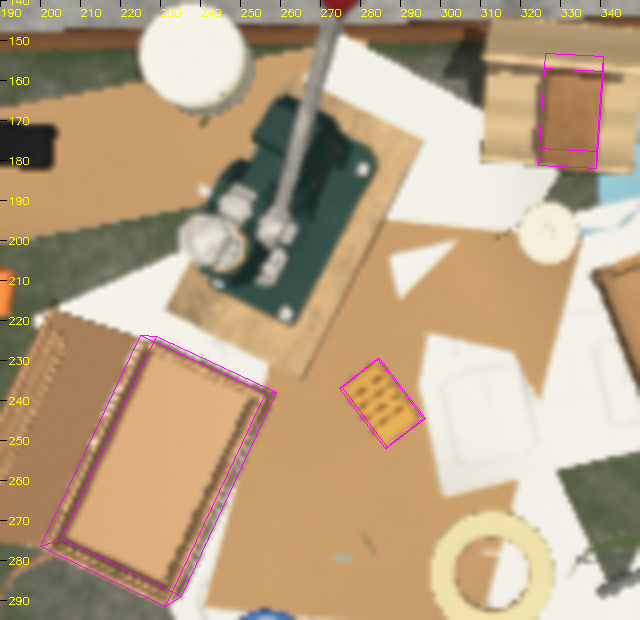

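View pics/d2.png

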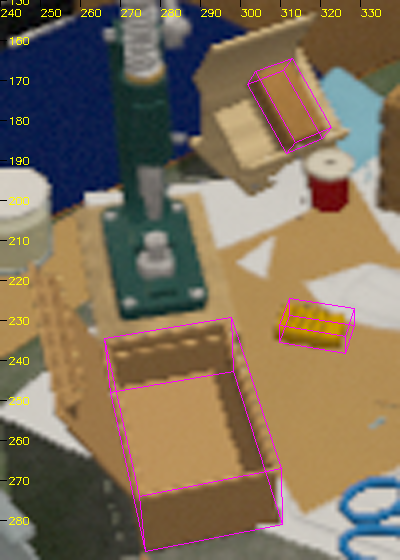

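```bash
python3 - <<'E'
from h import *
print('toolbox corner',ray("top",338,208.5,.115),ray("top",358,256,.115))
print('spool',ray("top",327,198,.052), ray("scene",321.5,188.5-.0,.052))
for z in(.2,.3,.35): print('head',z,ray("top",244,200,z),ray("scene",275,150,z))
print('wax scene',ray("scene",317.3,230.3,.012))
print('lid edge?',[ray("top",u,v,.13) for u,v in((201.5,216.5),(176,272.5))])
print('rest hood top', ray("top",312,154,.12),ray("top",351.5,158.5,.12))
print('rest bottom', ray("top",310.2,180.5,.035),ray("top",348.5,183,.035))
p=proj("scene",[0.3,0.2,0.1]);
E
```

```text
toolbox corner [ 0.50913269 -0.02765739  0.115     ] [ 0.38047283 -0.07807883  0.115     ]
spool [0.54276536 0.00054338 0.052     ] [0.55410479 0.00142133 0.052     ]
head 0.2 [0.53180416 0.21190683 0.2       ] [0.66635742 0.11212371 0.2       ]
head 0.3 [0.52460987 0.19482653 0.3       ] [0.51498969 0.2118798  0.3       ]
head 0.35 [0.52101273 0.18628638 0.35      ] [0.43930583 0.26175784 0.35      ]
wax scene [0.42695669 0.12977823 0.012     ]
lid edge? [array([0.49516647, 0.33847622, 0.13      ]), array([0.34766454, 0.40764039, 0.13      ])]
rest hood top [0.65829145 0.03926706 0.12      ] [ 0.64340903 -0.06728758  0.12      ]
rest bottom [0.59577212 0.04765182 0.035     ] [ 0.58593454 -0.06265393  0.035     ]
```

```bash
cat > plan.py <<'E'
from h import *
def cur():
    s=readout.sense();return np.array(s["position"]),Ro.from_rotvec(s["tcp_rot"])
def down(psi,tilt=0,flip=False):
    # y-axis of tool horizontal, perpendicular to psi dir; z tilted by 'tilt' toward psi
    z=np.array([np.sin(tilt)*np.cos(psi),np.sin(tilt)*np.sin(psi),-np.cos(tilt)])
    y=np.array([-np.sin(psi),np.cos(psi),0])*(-1 if flip else 1)
    return Ro.from_matrix(np.c_[np.cross(y,z),y,z])
def rows(wps,n=None,p=None,R=None):
    """wps: list of (pos,R) ; step toward each in turn respecting limits; prints rows"""
    p0,R0=cur() if p is None else (p,R)
    out=[];p,R=p0,R0
    for (q,S) in wps:
        d=np.linalg.norm(q-p)*1000;a=np.degrees((R.inv()*S).magnitude())
        k=max(1,int(np.ceil(max(d/60,a/10.2)-1e-6)))
        rv=(R.inv()*S).as_rotvec()
        for i in range(1,k+1):
            f=i/k;out.append((p+(q-p)*f,R*Ro.from_rotvec(rv*f)))
        p,R=q,S
    print('rows',len(out))
    base=(p0,R0)
    for c in range(0,len(out),5):
        print('-- call')
        for q,S in out[c:c+5]:
            print(' slide',np.round(base[1].inv().apply(q-base[0])*1000,1).tolist(),'dr',np.round((base[1].inv()*S).as_rotvec(),3).tolist(), ' @',np.round(q,3))
        base=out[min(c+4,len(out)-1)]
E
python3 - <<'E'
from plan import *
p,R=cur();print(np.round(R.as_matrix(),3))
C=np.array([.629,-.016,.0615])
for fl in(False,True):
    T=down(-.09,np.radians(35),fl);print(np.round(T.as_matrix(),2).tolist(), (R.inv()*T).magnitude())
    print(np.round((R.inv()*T).as_rotvec(),3))
print('axis gap target', C-T.as_matrix()[:,2]*.1)
E
```

```text
[[ 0.964  0.266 -0.001]
 [ 0.266 -0.964  0.002]
 [-0.    -0.002 -1.   ]]
[[-0.82, 0.09, 0.57], [0.07, 1.0, -0.05], [-0.57, 0.0, -0.82]] 2.800128612567884
[-0.841 -0.155 -2.666]
[[0.82, -0.09, 0.57], [-0.07, -1.0, -0.05], [0.57, 0.0, -0.82]] 0.7060355134889025
[-0.112  0.605  0.347]
axis gap target [ 0.5718745  -0.01084478  0.1434152 ]
```

```bash
python3 - <<'E'
from plan import *
p,R=cur()
C=np.array([.629,-.016,.0615]);T=down(-.09,np.radians(35),True)
H=C-T.as_matrix()[:,2]*.11
rows([(p+np.array([.02,.04,.06]),R),(H+[-.03,-.02,.08],T),(H,T)])
E
```

```text
rows 14
-- call
 slide [15.0, -16.7, -30.0] dr [0.0, 0.0, -0.0]  @ [ 0.156 -0.51   0.277]
 slide [29.9, -33.4, -59.9] dr [0.0, 0.0, -0.0]  @ [ 0.166 -0.49   0.307]
 slide [77.8, -67.8, -52.3] dr [-0.011, 0.06, 0.035]  @ [ 0.203 -0.444  0.3  ]
 slide [125.7, -102.2, -44.7] dr [-0.022, 0.121, 0.069]  @ [ 0.24  -0.398  0.292]
 slide [173.6, -136.7, -37.0] dr [-0.033, 0.181, 0.104]  @ [ 0.277 -0.352  0.285]
-- call
 slide [42.0, -39.5, 14.6] dr [-0.011, 0.06, 0.035]  @ [ 0.314 -0.306  0.277]
 slide [84.0, -79.0, 29.2] dr [-0.022, 0.121, 0.069]  @ [ 0.351 -0.26   0.269]
 slide [126.0, -118.5, 43.7] dr [-0.033, 0.181, 0.104]  @ [ 0.388 -0.214  0.262]
 slide [168.0, -158.0, 58.3] dr [-0.045, 0.242, 0.139]  @ [ 0.425 -0.168  0.254]
 slide [210.1, -197.5, 72.9] dr [-0.056, 0.302, 0.173]  @ [ 0.462 -0.122  0.247]
-- call
 slide [28.7, -46.8, 23.0] dr [-0.011, 0.06, 0.035]  @ [ 0.499 -0.076  0.239]
 slide [57.4, -93.5, 45.9] dr [-0.022, 0.121, 0.069]  @ [ 0.536 -0.03   0.232]
 slide [51.8, -104.5, 88.0] dr [-0.022, 0.121, 0.069]  @ [ 0.551 -0.02   0.192]
 slide [46.1, -115.5, 130.1] dr [-0.022, 0.121, 0.069]  @ [ 0.566 -0.01   0.152]
```

Call:
drive_tool:
  steps:
    - {"slide":[15,-17,-30],"dr":[0,0,0]}
    - {"slide":[30,-33,-60],"dr":[0,0,0]}
    - {"slide":[78,-68,-52],"dr":[-0.01,0.06,0.035]}
    - {"slide":[126,-102,-45],"dr":[-0.02,0.12,0.07]}
    - {"slide":[174,-137,-37],"dr":[-0.033,0.18,0.104]}
  claw: 85
  grip_force: 40

```text
t: 0.72
position: [0.2785, -0.3504, 0.2849]
tcp_rot: [3.109, 0.254, 0.289]
contact_force: [0.6, -0.1, 1.3]
grip_width: 0.0851
```

Call:
drive_tool:
  steps:
    - {"slide":[42,-40,15],"dr":[-0.01,0.06,0.035]}
    - {"slide":[84,-79,29],"dr":[-0.02,0.12,0.07]}
    - {"slide":[126,-118,44],"dr":[-0.033,0.18,0.104]}
    - {"slide":[168,-158,58],"dr":[-0.045,0.24,0.14]}
    - {"slide":[210,-197,73],"dr":[-0.056,0.3,0.173]}

```text
t: 1.35
position: [0.4631, -0.1212, 0.2465]
tcp_rot: [3.025, -0.023, 0.753]
contact_force: [1.1, -1.5, 0.7]
grip_width: 0.085
```

```bash
python3 - <<'E'
from plan import *
p,R=cur();s=readout.sense();print(np.round(s["qpos"],2))
C=np.array([.629,-.016,.0615]);T=down(-.09,np.radians(35),True)
H=C-T.as_matrix()[:,2]*.11
rows([(H+[-.03,-.02,.08],T),(H,T)])
E
```

```text
[ 0.85 -0.14 -0.49  2.1  -0.31  0.71 -1.04]
rows 4
-- call
 slide [28.4, -46.3, 22.5] dr [-0.01, 0.061, 0.035]  @ [ 0.5   -0.076  0.239]
 slide [56.7, -92.6, 44.9] dr [-0.02, 0.122, 0.07]  @ [ 0.536 -0.03   0.232]
 slide [51.1, -103.7, 87.0] dr [-0.02, 0.122, 0.07]  @ [ 0.551 -0.02   0.192]
 slide [45.5, -114.8, 129.1] dr [-0.02, 0.122, 0.07]  @ [ 0.566 -0.01   0.152]
```

Call:
drive_tool:
  steps:
    - {"slide":[28,-46,22],"dr":[-0.01,0.06,0.035]}
    - {"slide":[57,-93,45],"dr":[-0.02,0.122,0.07]}
    - {"slide":[51,-104,87],"dr":[-0.02,0.122,0.07]}
    - {"slide":[45.5,-115,129],"dr":[-0.02,0.122,0.07]}
    - {"slide":[45.5,-115,129],"dr":[-0.02,0.122,0.07]}

```text
t: 1.98
position: [0.5644, -0.0142, 0.153]
tcp_rot: [2.967, -0.136, 0.931]
contact_force: [0.6, -2.5, 0.7]
grip_width: 0.0853
```

```bash
python3 - <<'E'
from plan import *
p,R=cur();s=readout.sense();print(np.round(s["qpos"],2),p)
t=cams.grab_frame("top");s=cams.grab_frame("scene")
M=R.as_matrix()
# fingertip centres: 17mm ahead(open: ~4mm), +-42.5 y
P=[p+M[:,2]*d+M[:,1]*y for d in(.004,) for y in(-.0425,.0425)]+[p]
crop(t,290,120,80,110,6,"pics/e1.png",pts=proj("top",np.array(P)))
crop(s,270,110,80,100,6,"pics/e2.png",pts=proj("scene",np.array(P)))
E
```

```text
[ 0.56  0.17 -0.68  2.17  0.73  0.31 -2.38] [ 0.56437177 -0.01421329  0.15301805]
```

View pics/e1.png

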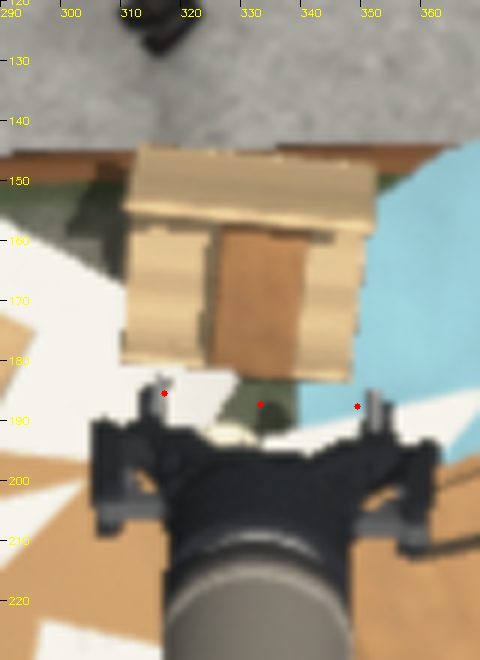

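View pics/e2.png

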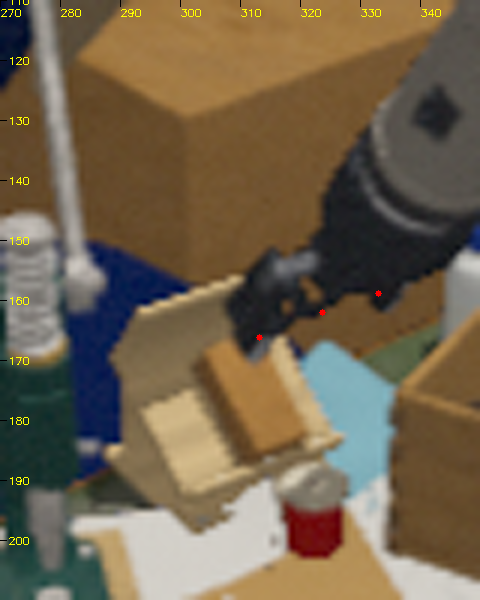

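```bash
python3 - <<'E'
from plan import *
C=np.array([.629,-.0165,.0615]);T=down(-.09,np.radians(35),True);Z=T.as_matrix()[:,2]
rows([(C-Z*.075,T),(C-Z*.045,T)])
E
```

```text
rows 2
-- call
 slide [4.4, -0.2, 36.0] dr [-0.002, 0.009, 0.005]  @ [ 0.586 -0.013  0.123]
 slide [4.7, -0.2, 66.0] dr [-0.002, 0.009, 0.005]  @ [ 0.603 -0.014  0.098]
```

Call:
drive_tool:
  steps:
    - {"slide":[4.4,0,20],"dr":[-0.002,0.009,0.005]}
    - {"slide":[4.5,0,36],"dr":[-0.002,0.009,0.005]}
    - {"slide":[4.5,0,50],"dr":[-0.002,0.009,0.005]}
    - {"slide":[4.7,0,66],"dr":[-0.002,0.009,0.005]}
    - {"slide":[4.7,0,66],"dr":[-0.002,0.009,0.005]}

```text
t: 2.7
position: [0.6055, -0.0188, 0.1026]
tcp_rot: [2.96, -0.144, 0.943]
contact_force: [-0.5, 0.2, 1.0]
grip_width: 0.0848
```

```bash
python3 - <<'E'
from plan import *
p,R=cur();s=readout.sense();print(np.round(s["qpos"],2),p)
t=cams.grab_frame("top");s=cams.grab_frame("scene")
crop(t,290,120,80,110,6,"pics/f1.png")
crop(s,270,110,80,100,6,"pics/f2.png")
C=np.array([.629,-.0165,.0615]);T=down(-.09,np.radians(35),True);Z=T.as_matrix()[:,2]
rows([(C-Z*.02,T),(C-Z*.0085,T)])
E
```

```text
[ 0.32  0.32 -0.43  2.14  1.16  0.23 -2.8 ] [ 0.60547577 -0.0187919   0.10260263]
rows 2
-- call
 slide [-5.3, -3.9, 27.6] dr [0.005, -0.007, -0.005]  @ [ 0.618 -0.015  0.078]
 slide [-5.4, -3.9, 39.1] dr [0.005, -0.007, -0.005]  @ [ 0.624 -0.016  0.068]
```

View pics/f1.png

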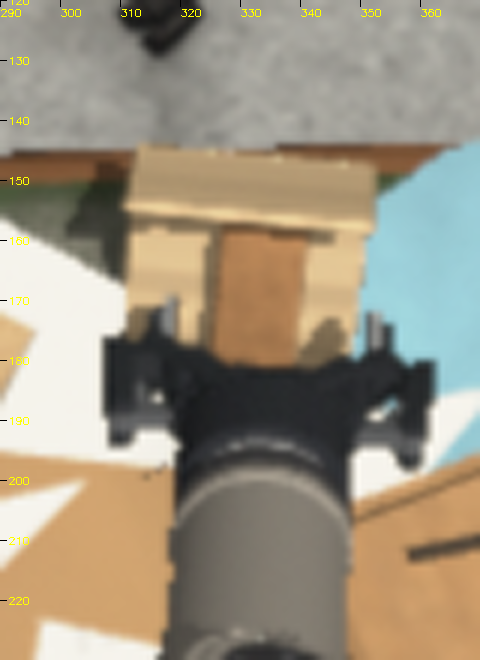

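View pics/f2.png

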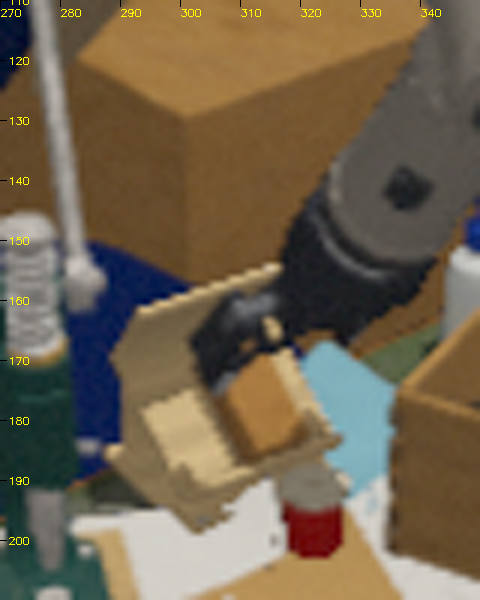

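```bash
python3 - <<'E'
from plan import *
C=np.array([.629,-.0165,.0615]);T=down(-.09,np.radians(35),True);Z=T.as_matrix()[:,2]
T=down(-.09,np.radians(31),True)
rows([(C-Z*.035,T),(C-Z*.02,T),(C-Z*.0085,T)])
E
```

```text
rows 3
-- call
 slide [-5.2, -3.8, 12.6] dr [0.005, -0.077, -0.005]  @ [ 0.609 -0.015  0.09 ]
 slide [-5.3, -3.9, 27.6] dr [0.005, -0.077, -0.005]  @ [ 0.618 -0.015  0.078]
 slide [-5.4, -3.9, 39.1] dr [0.005, -0.077, -0.005]  @ [ 0.624 -0.016  0.068]
```

Call:
drive_tool:
  steps:
    - {"slide":[-3,-2,4],"dr":[0.005,-0.04,-0.005]}
    - {"slide":[-5,-4,10],"dr":[0.005,-0.077,-0.005]}
    - {"slide":[-5,-4,18],"dr":[0.005,-0.077,-0.005]}
    - {"slide":[-5,-4,25],"dr":[0.005,-0.077,-0.005]}
    - {"slide":[-5,-4,28],"dr":[0.005,-0.077,-0.005]}

```text
t: 3.42
position: [0.6177, -0.0151, 0.0763]
tcp_rot: [3.002, -0.134, 0.831]
contact_force: [1.2, 0.4, -0.1]
grip_width: 0.0853
```

```bash
python3 - <<'E'
from plan import *
p,R=cur();s=readout.sense();print(np.round(s["qpos"],3),p)
C=np.array([.629,-.0165,.0615]);T=down(-.09,np.radians(35),True);Z=T.as_matrix()[:,2]
T=down(-.09,np.radians(31),True)
rows([(C-Z*.0085,T)])
E
```

```text
[ 0.382  0.413 -0.512  2.057  1.015  0.312 -2.618] [ 0.61770155 -0.01507503  0.07633369]
rows 1
-- call
 slide [1.5, 0.4, 10.1] dr [-0.0, 0.001, 0.001]  @ [ 0.624 -0.016  0.068]
```

Good margin now. Go down and close.

Call:
drive_tool:
  steps:
    - {"slide":[1,0.3,4],"dr":[0,0,0]}
    - {"slide":[1.5,0.4,8],"dr":[0,0,0]}
    - {"slide":[1.5,0.4,10],"dr":[0,0,0]}
    - {"slide":[1.5,0.4,10],"dr":[0,0,0]}
    - {"slide":[1.5,0.4,10],"dr":[0,0,0]}

```text
t: 4.05
position: [0.6244, -0.0157, 0.0692]
tcp_rot: [3.002, -0.134, 0.832]
contact_force: [0.0, -0.4, -0.4]
grip_width: 0.085
```

```bash
python3 - <<'E'
from plan import *
p,R=cur();s=readout.sense();print(np.round(s["qpos"],3),p,s["contact_force"])
t=cams.grab_frame("top");s=cams.grab_frame("scene")
crop(t,290,120,80,100,6,"pics/g1.png")
crop(s,280,140,60,60,10,"pics/g2.png")
E
```

```text
[ 0.362  0.434 -0.489  2.046  1.046  0.302 -2.645] [ 0.62444372 -0.01568474  0.06919905] [ 0.04256528 -0.35017248 -0.40962168]
```

View pics/g2.png

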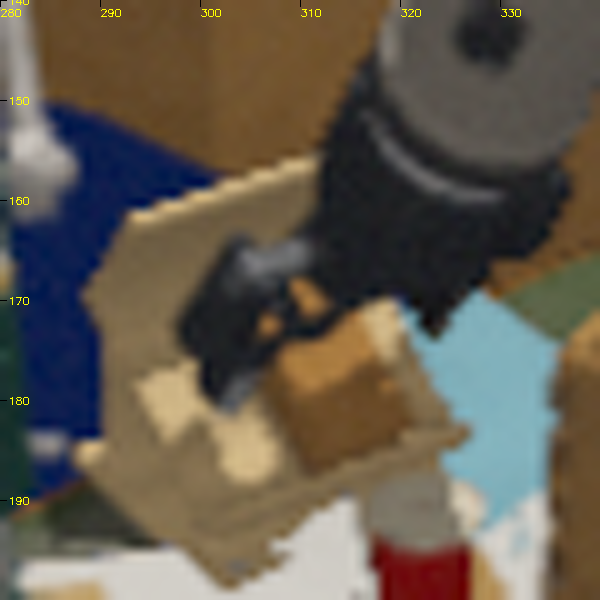

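Call:
drive_tool:
  steps:
    - {"slide":[0,0,0]}
    - {"slide":[0,0,0]}
    - {"slide":[0,0,0]}
    - {"slide":[0,0,0]}
    - {"slide":[0,0,0]}
  claw: 36
  grip_force: 40

```text
invalid input
```

Call:
drive_tool:
  steps:
    - {"slide":[0,0,0]}
    - {"slide":[0,0,-2]}
    - {"slide":[0,0,-5]}
    - {"slide":[0,0,-10]}
    - {"slide":[0,0,-15]}

```text
invalid input
```

```bash
python3 - <<'E'
from plan import *
p,R=cur();s=readout.sense();print(np.round(s["qpos"],3),p,s["contact_force"],s["grip_width"])
s=cams.grab_frame("scene")
crop(s,280,140,60,60,10,"pics/i2.png")
E
```

```text
[ 0.362  0.434 -0.489  2.046  1.046  0.302 -2.645] [ 0.62447142 -0.01577202  0.06925447] [ 0.31110602  0.53439807 -0.54816014] 0.08532318779850626
```

View pics/i2.png

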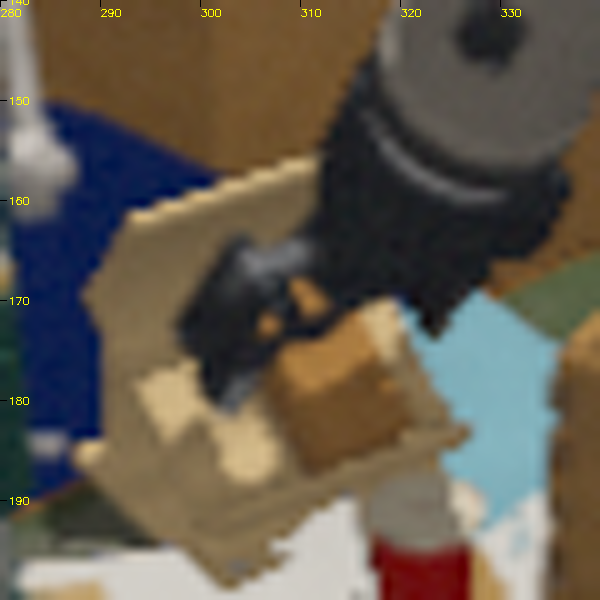

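Both rows need "dr"; nothing moved.

Call:
drive_tool:
  steps:
    - {"slide":[0,0,0],"dr":[0,0,0]}
    - {"slide":[0,0,0],"dr":[0,0,0]}
    - {"slide":[0,0,0],"dr":[0,0,0]}
    - {"slide":[0,0,0],"dr":[0,0,0]}
    - {"slide":[0,0,0],"dr":[0,0,0]}
  claw: 36
  grip_force: 40

```text
t: 4.82
position: [0.6244, -0.0156, 0.0693]
tcp_rot: [3.002, -0.134, 0.832]
contact_force: [-3.5, 1.4, 4.0]
grip_width: 0.0408
```

Call:
drive_tool:
  steps:
    - {"slide":[-0.3,0,-4],"dr":[0,0,0]}
    - {"slide":[-0.9,0,-12],"dr":[0,0,0]}
    - {"slide":[-2,0,-30],"dr":[0,0,0]}
    - {"slide":[-4,0,-55],"dr":[0,0,0]}
    - {"slide":[-6,0,-85],"dr":[0,0,0]}

```text
t: 5.45
position: [0.5745, -0.0115, 0.139]
tcp_rot: [3.003, -0.134, 0.829]
contact_force: [-1.2, -0.6, -0.5]
grip_width: 0.0402
```

```bash
python3 - <<'E'
from plan import *
p,R=cur();s=readout.sense();print(np.round(s["qpos"],3),p,s["contact_force"],s["grip_width"])
t=cams.grab_frame("top");s=cams.grab_frame("scene")
crop(t,290,130,80,100,6,"pics/j1.png")
crop(s,275,130,70,70,8,"pics/j2.png")
E
```

```text
[ 0.612  0.256 -0.756  2.098  0.717  0.403 -2.343] [ 0.57452816 -0.01146506  0.1389701 ] [-1.1907512  -0.64350803 -0.48372914] 0.0402042736144684
```

View pics/j1.png

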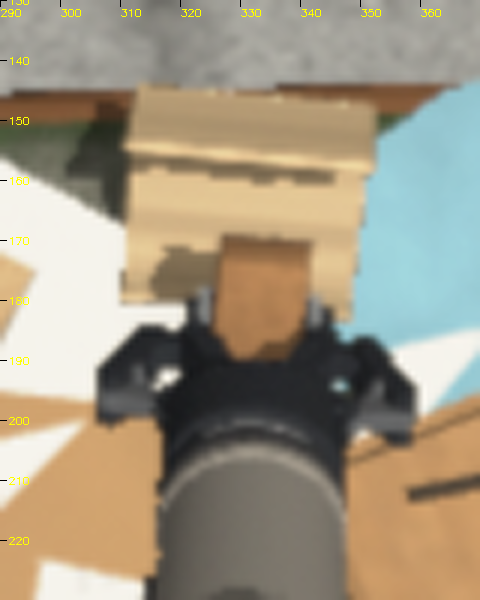

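View pics/j2.png

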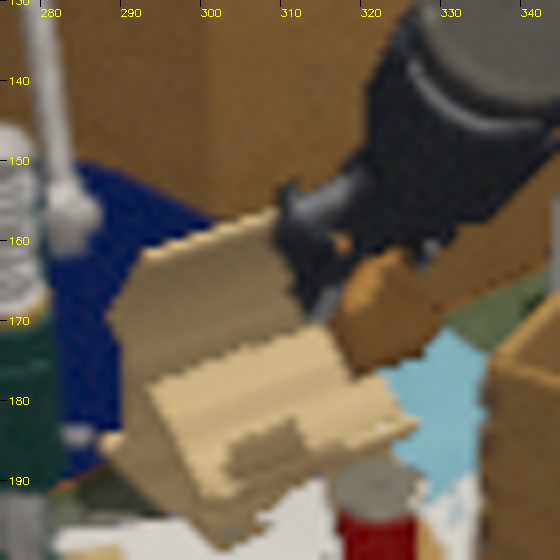

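```bash
python3 - <<'E'
from plan import *
p,R=cur()
M=R.as_matrix()
Tb=down(-.09,np.radians(35),True).as_matrix()  # slope axes: x upslope, z into slope
for off in(0,):
  for d in(.006,.0085,.011):
    far=[p+Tb[:,2]*(d-.0125)+Tb[:,0]*.038+Tb[:,1]*y for y in(-.0205,.0205)]
    print(d,np.round(proj("top",np.array(far)),1).tolist(),np.round(proj("scene",np.array(far)),1).tolist())
c=np.array([.3821,.2849]);psi=1.1167;ex=np.array([np.cos(psi),np.sin(psi)]);ey=np.array([-ex[1],ex[0]])
q=c+ex*.001+ey*.034;print(q)
T=down(psi,np.radians(-4),True)
rows([(np.array([.50,.02,.25]),down(.1,np.radians(20),True)),(np.array([q[0]+.02,q[1]-.05,.22]),T),(np.array([*q,.125]),T)])
E
```

```text
0.006 [[324.6, 171.0], [340.3, 172.0]] [[310.9, 155.1], [320.6, 151.7]]
0.0085 [[324.6, 170.5], [340.3, 171.6]] [[310.7, 155.4], [320.3, 152.1]]
0.011 [[324.6, 170.1], [340.3, 171.1]] [[310.5, 155.8], [320.1, 152.4]]
[0.35198429 0.30071277]
rows 12
-- call
 slide [-3.5, -8.1, -44.5] dr [0.027, -0.065, -0.057]  @ [ 0.55  -0.001  0.177]
 slide [-7.1, -16.2, -89.0] dr [0.055, -0.129, -0.114]  @ [0.525 0.01  0.214]
 slide [-10.6, -24.3, -133.5] dr [0.082, -0.194, -0.171]  @ [0.5  0.02 0.25]
 slide [-30.9, -55.5, -140.8] dr [0.112, -0.245, -0.316]  @ [0.482 0.053 0.246]
 slide [-51.2, -86.7, -148.1] dr [0.142, -0.295, -0.461]  @ [0.463 0.086 0.241]
-- call
 slide [-4.9, -37.6, 1.5] dr [0.02, -0.055, -0.145]  @ [0.445 0.119 0.237]
 slide [-9.8, -75.2, 3.1] dr [0.041, -0.109, -0.29]  @ [0.427 0.152 0.233]
 slide [-14.7, -112.8, 4.6] dr [0.061, -0.164, -0.434]  @ [0.409 0.185 0.229]
 slide [-19.6, -150.3, 6.1] dr [0.081, -0.218, -0.579]  @ [0.39  0.218 0.224]
 slide [-24.5, -187.9, 7.7] dr [0.102, -0.273, -0.724]  @ [0.372 0.251 0.22 ]
-- call
 slide [21.3, -20.0, 46.1] dr [-0.0, 0.0, 0.0]  @ [0.362 0.276 0.172]
 slide [42.7, -39.9, 92.2] dr [-0.0, 0.0, 0.0]  @ [0.352 0.301 0.125]
```

Call:
drive_tool:
  steps:
    - {"slide":[-3.5,-8,-44],"dr":[0.027,-0.065,-0.057]}
    - {"slide":[-7,-16,-89],"dr":[0.055,-0.13,-0.114]}
    - {"slide":[-10.6,-24,-133],"dr":[0.08,-0.194,-0.17]}
    - {"slide":[-31,-55,-141],"dr":[0.112,-0.245,-0.316]}
    - {"slide":[-51,-87,-148],"dr":[0.142,-0.295,-0.46]}

```text
t: 6.18
position: [0.4642, 0.084, 0.24]
tcp_rot: [-3.06, -0.608, -0.365]
contact_force: [-0.2, 0.8, -1.1]
grip_width: 0.0404
```

Call:
drive_tool:
  steps:
    - {"slide":[-5,-38,1.5],"dr":[0.02,-0.055,-0.145]}
    - {"slide":[-10,-75,3],"dr":[0.04,-0.11,-0.29]}
    - {"slide":[-15,-113,4.6],"dr":[0.06,-0.164,-0.434]}
    - {"slide":[-20,-150,6],"dr":[0.08,-0.218,-0.58]}
    - {"slide":[-24.5,-188,7.7],"dr":[0.1,-0.273,-0.724]}

```text
t: 6.8
position: [0.373, 0.251, 0.2179]
tcp_rot: [2.631, 1.646, -0.099]
contact_force: [-0.3, -0.5, 0.1]
grip_width: 0.0404
```

```bash
python3 - <<'E'
from plan import *
s=readout.sense();print(np.round(s["qpos"],2),s["position"],s["grip_width"])
c=np.array([.3821,.2849]);psi=1.1167;ex=np.array([np.cos(psi),np.sin(psi)]);ey=np.array([-ex[1],ex[0]])
q=c+ex*.000+ey*.034
T=down(psi,np.radians(-4),True)
rows([(np.array([*q,.135]),T)])
E
```

```text
[ 0.29  0.41 -1.22  1.74  0.4   1.36 -1.48] [0.37300247 0.25102198 0.21792394] 0.04037759248385213
rows 2
-- call
 slide [20.2, -20.2, 40.1] dr [-0.001, 0.002, 0.001]  @ [0.362 0.275 0.176]
 slide [40.5, -40.4, 80.3] dr [-0.003, 0.003, 0.002]  @ [0.352 0.3   0.135]
```

Call:
drive_tool:
  steps:
    - {"slide":[10,-10,20],"dr":[0,0,0]}
    - {"slide":[20,-20,40],"dr":[0,0,0]}
    - {"slide":[30,-30,60],"dr":[0,0,0]}
    - {"slide":[40.5,-40,80],"dr":[0,0,0]}
    - {"slide":[40.5,-40,80],"dr":[0,0,0]}

```text
t: 7.42
position: [0.3506, 0.2993, 0.1346]
tcp_rot: [2.632, 1.647, -0.101]
contact_force: [-0.8, -1.4, -0.1]
grip_width: 0.0404
```

```bash
python3 - <<'E'
from plan import *
sn=readout.sense();print(np.round(sn["qpos"],2),sn["position"],sn["tcp_rot"])
t=cams.grab_frame("top");s=cams.grab_frame("scene")
p,R=cur();M=R.as_matrix()
segs={}
c=np.array([.3821,.2849]);psi=1.1167
ex=np.array([np.cos(psi),np.sin(psi),0]);ey=np.array([-ex[1],ex[0],0])
for n in("top","scene"):
    P=[p+np.array([0,0,-.0085+zz])+ex*a+ey*b for zz in(-.0125,.0125) for a,b in((.038,.0205),(.038,-.0205),(-.038,-.0205),(-.038,.0205))]
    q=proj(n,np.array(P));segs[n]=[(q[k+i],q[k+(i+1)%4]) for k in(0,4) for i in range(4)]
crop(t,170,205,100,95,6,"pics/k1.png",segs=segs["top"])
crop(s,235,180,95,110,5,"pics/k2.png",segs=segs["scene"])
E
```

```text
[ 0.08  0.52 -1.12  1.82  0.51  1.2  -1.67] [0.35061888 0.29933917 0.13455543] [ 2.63174113  1.64667946 -0.10114609]
```

View pics/k1.png

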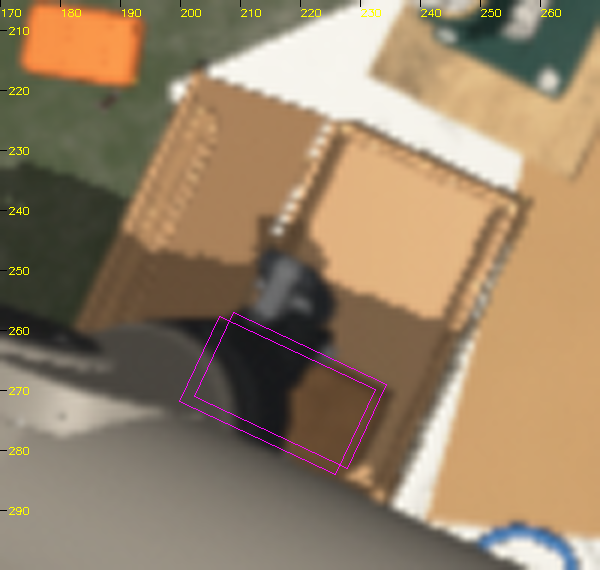

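View pics/k2.png

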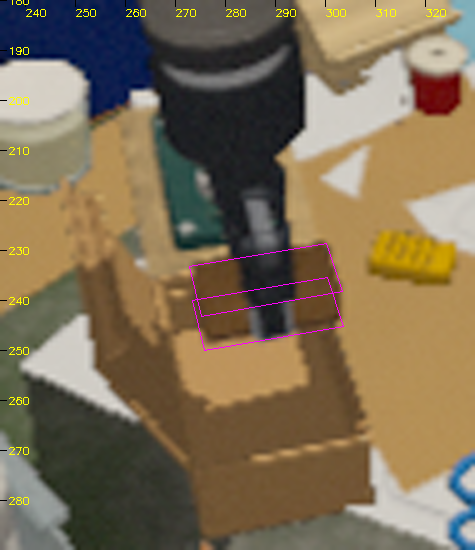

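```bash
python3 - <<'E'
from plan import *
s=cams.grab_frame("scene")
s=np.clip(s.astype(float)*1.8,0,255).astype(np.uint8)
crop(s,260,220,50,40,14,"pics/l2.png")
t=cams.grab_frame("top");t=np.clip(t.astype(float)*1.8,0,255).astype(np.uint8)
crop(t,205,235,55,60,10,"pics/l1.png")
E
```

```text
(no output)
```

View pics/l2.png

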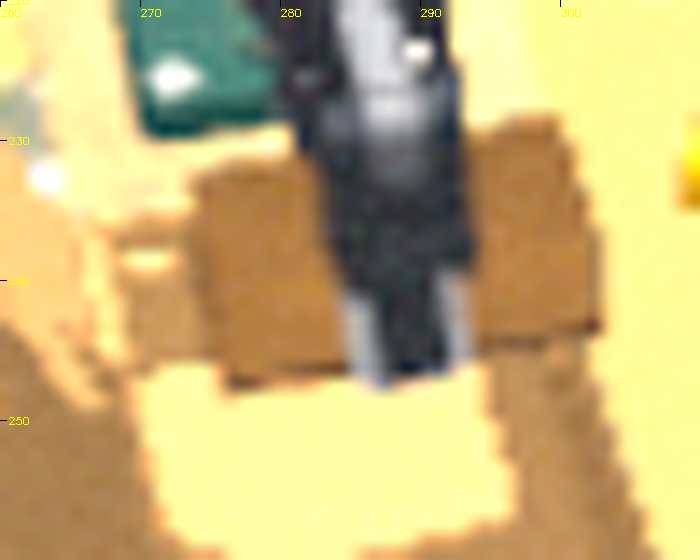

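View pics/l1.png

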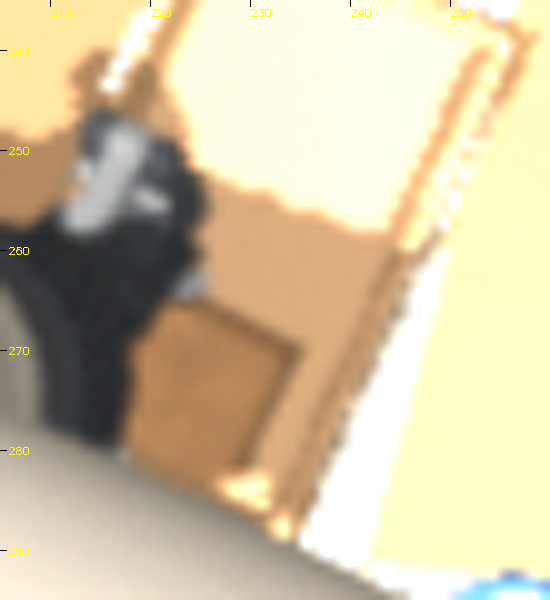

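```bash
python3 - <<'E'
from plan import *
psi=1.1167
T=down(psi,np.radians(-2),True)
rows([(np.array([.351,.2995,.075]),T)])
E
```

```text
rows 2
-- call
 slide [1.8, -0.7, 30.9] dr [-0.001, 0.017, -0.001]  @ [0.352 0.3   0.106]
 slide [3.5, -1.4, 61.8] dr [-0.002, 0.035, -0.002]  @ [0.351 0.3   0.075]
```

Call:
drive_tool:
  steps:
    - {"slide":[1,-0.3,16],"dr":[0,0.01,0]}
    - {"slide":[1.8,-0.7,31],"dr":[0,0.017,0]}
    - {"slide":[2.7,-1,47],"dr":[0,0.025,0]}
    - {"slide":[3.5,-1.4,62],"dr":[0,0.035,0]}
    - {"slide":[3.5,-1.4,62],"dr":[0,0.035,0]}

```text
t: 8.25
position: [0.3503, 0.2984, 0.074]
tcp_rot: [2.651, 1.652, -0.051]
contact_force: [-0.2, -0.2, 0.2]
grip_width: 0.0403
```

```bash
python3 - <<'E'
from plan import *
sn=readout.sense();print(np.round(sn["qpos"],2),sn["position"],sn["contact_force"])
b=lambda s:np.clip(s.astype(float)*1.5,0,255).astype(np.uint8)
crop(b(cams.grab_frame("scene")),255,220,60,60,10,"pics/m2.png")
crop(b(cams.grab_frame("top")),195,220,65,75,8,"pics/m1.png")
T=down(1.1167,np.radians(-2),True)
rows([(np.array([.351,.2995,.036]),T)])
E
```

```text
[ 0.05  0.58 -1.07  1.92  0.59  1.04 -1.74] [0.35031549 0.2984142  0.07397725] [-0.20198892 -0.19307133  0.16984096]
rows 1
-- call
 slide [1.2, 0.3, 39.0] dr [-0.002, -0.0, -0.002]  @ [0.351 0.3   0.036]
```

View pics/m2.png

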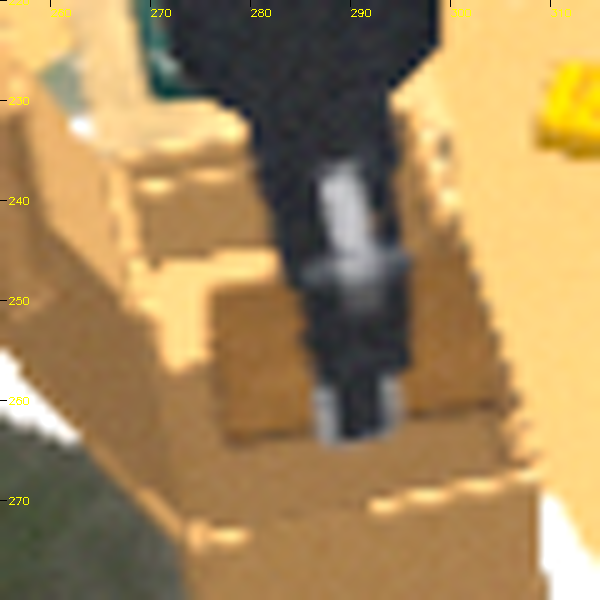

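View pics/m1.png

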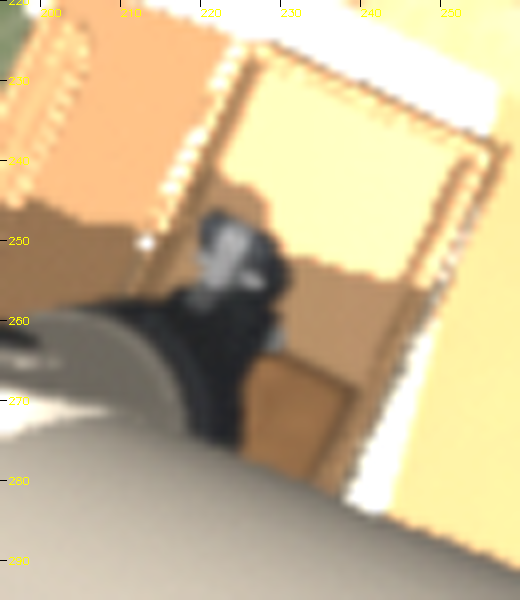

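Call:
drive_tool:
  steps:
    - {"slide":[3.5,0,0],"dr":[0,0,0]}
    - {"slide":[4,0,10],"dr":[0,0,0]}
    - {"slide":[4.2,0,20],"dr":[0,0,0]}
    - {"slide":[4.5,0,30],"dr":[0,0,0]}
    - {"slide":[4.5,0,34],"dr":[0,0,0]}

```text
t: 8.98
position: [0.3508, 0.302, 0.039]
tcp_rot: [2.65, 1.655, -0.052]
contact_force: [-0.1, 0.3, -0.4]
grip_width: 0.0404
```

```bash
python3 - <<'E'
from plan import *
sn=readout.sense();print(np.round(sn["qpos"],2),sn["position"],sn["contact_force"])
b=lambda s:np.clip(s.astype(float)*1.5,0,255).astype(np.uint8)
crop(b(cams.grab_frame("scene")),255,220,60,60,10,"pics/n2.png")
crop(b(cams.grab_frame("top")),195,220,65,75,8,"pics/n1.png")
E
```

```text
[ 0.    0.63 -1.01  1.94  0.65  0.98 -1.79] [0.35083457 0.30202232 0.03895275] [-0.13736447  0.28111049 -0.36931318]
```

View pics/n2.png

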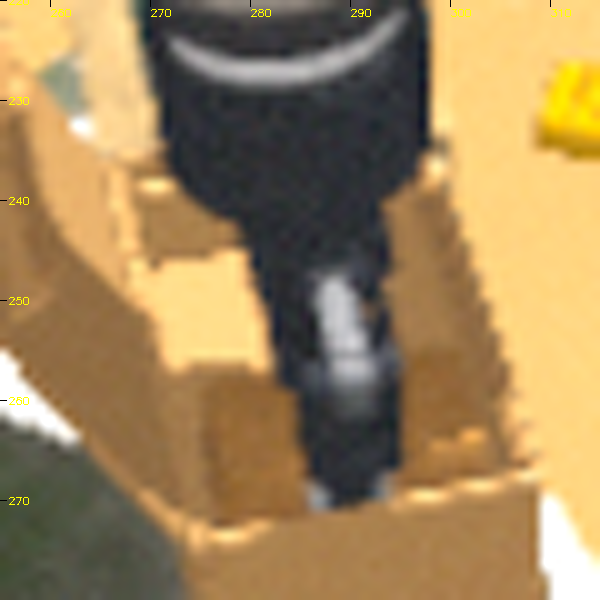

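View pics/n1.png

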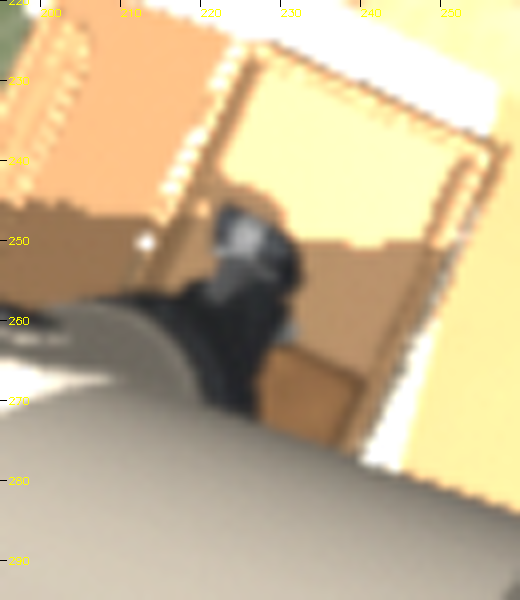

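Call:
drive_tool:
  steps:
    - {"slide":[0,0,2],"dr":[0,0,0]}
    - {"slide":[0,0,3],"dr":[0,0,0]}
    - {"slide":[0,0,4],"dr":[0,0,0]}
    - {"slide":[0,0,4],"dr":[0,0,0]}
    - {"slide":[0,0,4],"dr":[0,0,0]}

```text
t: 9.7
position: [0.3513, 0.3025, 0.0361]
tcp_rot: [2.651, 1.654, -0.049]
contact_force: [0.1, -0.8, -0.7]
grip_width: 0.0405
```

Call:
drive_tool:
  steps:
    - {"slide":[0,0,1],"dr":[0,0,0]}
    - {"slide":[0,0,2],"dr":[0,0,0]}
    - {"slide":[0,0,2],"dr":[0,0,0]}
    - {"slide":[0,0,2],"dr":[0,0,0]}
    - {"slide":[0,0,2],"dr":[0,0,0]}

```text
t: 10.32
position: [0.3513, 0.3024, 0.034]
tcp_rot: [2.651, 1.654, -0.05]
contact_force: [-0.4, 0.4, -0.4]
grip_width: 0.0407
```

Call:
drive_tool:
  steps:
    - {"slide":[0,0,1],"dr":[0,0,0]}
    - {"slide":[0,0,2],"dr":[0,0,0]}
    - {"slide":[0,0,2.5],"dr":[0,0,0]}
    - {"slide":[0,0,2.5],"dr":[0,0,0]}
    - {"slide":[0,0,2.5],"dr":[0,0,0]}

```text
t: 10.95
position: [0.3512, 0.3023, 0.0315]
tcp_rot: [2.651, 1.654, -0.049]
contact_force: [0.0, -0.6, 0.4]
grip_width: 0.0407
```

Close enough to the floor; release and lift.

Call:
drive_tool:
  steps:
    - {"slide":[0,0,0],"dr":[0,0,0]}
    - {"slide":[0,0,0],"dr":[0,0,0]}
    - {"slide":[0,0,0],"dr":[0,0,0]}
    - {"slide":[0,0,-6],"dr":[0,0,0]}
    - {"slide":[0,0,-20],"dr":[0,0,0]}
  claw: 51

```text
t: 11.58
position: [0.3513, 0.3026, 0.0519]
tcp_rot: [2.65, 1.655, -0.051]
contact_force: [0.5, 0.4, -0.7]
grip_width: 0.0509
```

Call:
drive_tool:
  steps:
    - {"slide":[-1,0,-25],"dr":[0,0,0]}
    - {"slide":[-2,0,-55],"dr":[0,0,0]}
    - {"slide":[-3,0,-90],"dr":[0,0,0]}
    - {"slide":[-3,0,-125],"dr":[0,0,0]}
    - {"slide":[-3,0,-150],"dr":[0,0,0]}

```text
t: 12.2
position: [0.3531, 0.3057, 0.2042]
tcp_rot: [2.65, 1.655, -0.045]
contact_force: [0.9, -0.4, -0.4]
grip_width: 0.0511
```

```bash
python3 - <<'E'
from plan import *
sn=readout.sense();print(np.round(sn["qpos"],2),sn["position"],sn["contact_force"])
b=lambda s:np.clip(s.astype(float)*1.5,0,255).astype(np.uint8)
crop(b(cams.grab_frame("scene")),240,190,95,100,6,"pics/o2.png")
W=np.array([.425,.1275])
T=down(.636,0,True);q=np.array([*W,.14])
rows([(q+[0,0,.04],T),(q,T)])
E
```

```text
[ 0.15  0.43 -1.19  1.74  0.41  1.29 -1.59] [0.35305689 0.30571685 0.20415278] [ 0.89837082 -0.43888784 -0.40565782]
rows 5
-- call
 slide [-32.5, 35.7, 7.7] dr [0.002, 0.007, 0.12]  @ [0.372 0.263 0.2  ]
 slide [-64.9, 71.3, 15.3] dr [0.004, 0.014, 0.24]  @ [0.39  0.218 0.193]
 slide [-97.4, 107.0, 23.0] dr [0.006, 0.021, 0.361]  @ [0.407 0.173 0.187]
 slide [-129.8, 142.7, 30.6] dr [0.007, 0.028, 0.481]  @ [0.425 0.128 0.18 ]
 slide [-128.7, 142.7, 70.6] dr [0.007, 0.028, 0.481]  @ [0.425 0.128 0.14 ]
```

View pics/o2.png

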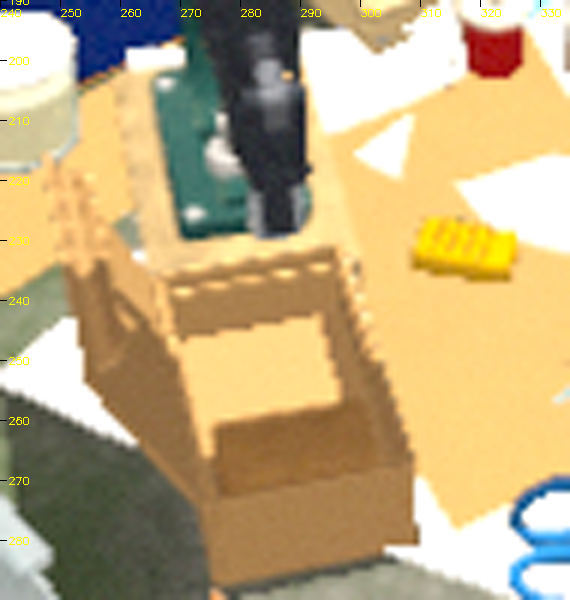

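Call:
drive_tool:
  steps:
    - {"slide":[-32,36,8],"dr":[0.002,0.007,0.12]}
    - {"slide":[-65,71,15],"dr":[0.004,0.014,0.24]}
    - {"slide":[-97,107,23],"dr":[0.006,0.02,0.36]}
    - {"slide":[-130,143,31],"dr":[0.007,0.028,0.48]}
    - {"slide":[-129,143,71],"dr":[0.007,0.028,0.48]}
  claw: 80

```text
t: 12.88
position: [0.4279, 0.1192, 0.136]
tcp_rot: [2.983, 0.962, -0.002]
contact_force: [0.2, 0.7, -0.6]
grip_width: 0.0799
```

```bash
python3 - <<'E'
from plan import *
sn=readout.sense();print(np.round(sn["qpos"],2),sn["position"],sn["contact_force"])
W=np.array([.425,.1275]);T=down(.636,0,True)
rows([(np.array([*W,.07]),T),(np.array([*W,.05]),T)])
E
```

```text
[ 0.55  0.38 -1.06  1.92  0.39  1.06 -1.62] [0.42788888 0.11924673 0.13604872] [ 0.21761661  0.69519946 -0.57574434]
rows 3
-- call
 slide [1.3, -4.4, 33.0] dr [0.003, 0.002, -0.006]  @ [0.426 0.123 0.103]
 slide [2.7, -8.8, 66.0] dr [0.006, 0.003, -0.012]  @ [0.425 0.128 0.07 ]
 slide [2.7, -8.9, 86.0] dr [0.006, 0.003, -0.012]  @ [0.425 0.128 0.05 ]
```

Call:
drive_tool:
  steps:
    - {"slide":[1,-4,25],"dr":[0.003,0,-0.006]}
    - {"slide":[2,-8,50],"dr":[0.006,0.003,-0.012]}
    - {"slide":[2.7,-9,75],"dr":[0.006,0.003,-0.012]}
    - {"slide":[2.7,-9,86],"dr":[0.006,0.003,-0.012]}
    - {"slide":[2.7,-9,86],"dr":[0.006,0.003,-0.012]}

```text
t: 13.5
position: [0.4196, 0.1325, 0.0487]
tcp_rot: [-2.974, -0.999, 0.011]
contact_force: [1.7, 0.5, 0.8]
grip_width: 0.08
```

```bash
python3 - <<'E'
from plan import *
sn=readout.sense();print(np.round(sn["qpos"],2),sn["position"],sn["contact_force"])
crop(cams.grab_frame("scene"),290,200,60,55,10,"pics/p2.png")
crop(cams.grab_frame("top"),255,215,60,60,10,"pics/p1.png")
W=np.array([.425,.1275]);T=down(.636,0,True)
rows([(np.array([*W,.0195]),T)])
E
```

```text
[ 0.41  0.51 -0.95  2.02  0.53  0.89 -1.76] [0.41955753 0.13246684 0.04870025] [1.71032999 0.54575648 0.75796874]
rows 1
-- call
 slide [0.4, 7.0, 30.1] dr [-0.005, 0.003, 0.012]  @ [0.425 0.128 0.02 ]
```

View pics/p2.png

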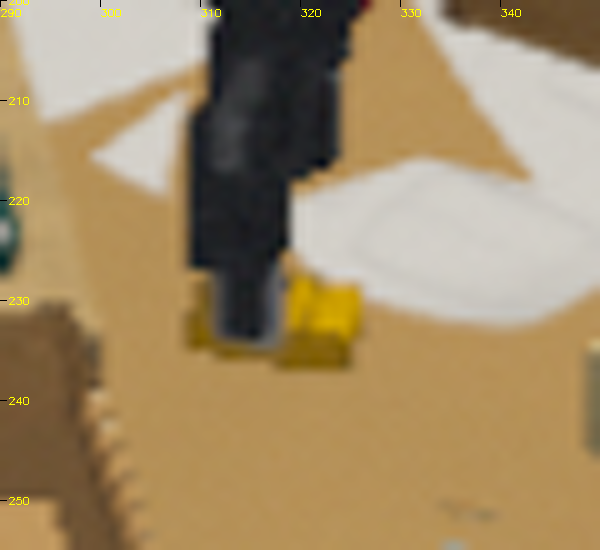

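View pics/p1.png

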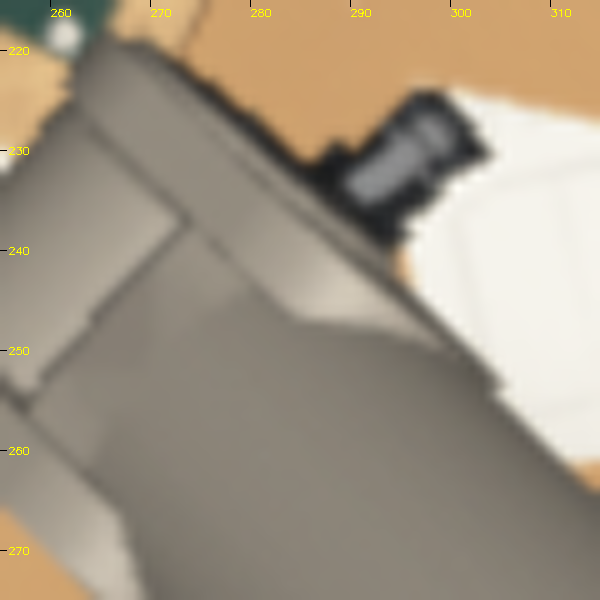

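Call:
drive_tool:
  steps:
    - {"slide":[0.4,7,3],"dr":[-0.005,0.003,0.012]}
    - {"slide":[0.4,7,12],"dr":[-0.005,0.003,0.012]}
    - {"slide":[0.4,7,22],"dr":[-0.005,0.003,0.012]}
    - {"slide":[0.4,7,29],"dr":[-0.005,0.003,0.012]}
    - {"slide":[0.4,7,29],"dr":[-0.005,0.003,0.012]}

```text
t: 14.22
position: [0.4235, 0.127, 0.019]
tcp_rot: [-2.984, -0.983, 0.005]
contact_force: [0.7, 0.2, 1.0]
grip_width: 0.0803
```

```bash
python3 - <<'E'
from plan import *
sn=readout.sense();print(np.round(sn["qpos"],2),sn["position"],sn["contact_force"])
crop(cams.grab_frame("scene"),290,200,60,55,10,"pics/q2.png")
E
```

```text
[ 0.38  0.56 -0.9   2.04  0.59  0.83 -1.81] [0.423459   0.12703767 0.01895491] [0.66713456 0.16447398 1.03417546]
```

View pics/q2.png

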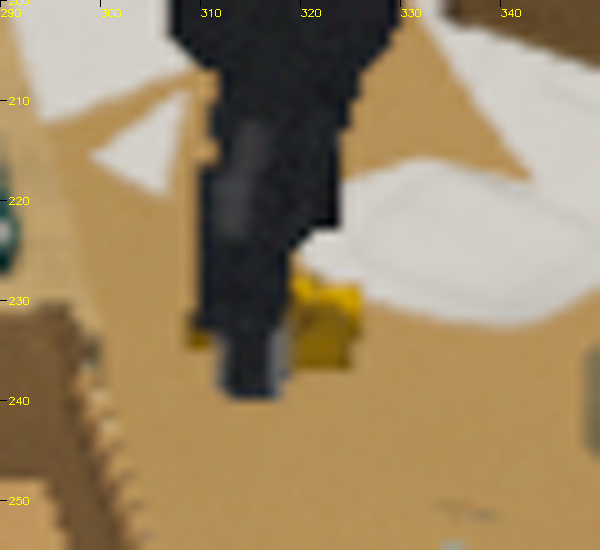

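Call:
drive_tool:
  steps:
    - {"slide":[0,0,0],"dr":[0,0,0]}
    - {"slide":[0,0,0],"dr":[0,0,0]}
    - {"slide":[0,0,0],"dr":[0,0,0]}
    - {"slide":[0,0,0],"dr":[0,0,0]}
    - {"slide":[0,0,0],"dr":[0,0,0]}
  claw: 30
  grip_force: 35

```text
t: 14.9
position: [0.4247, 0.1274, 0.0201]
tcp_rot: [2.984, 0.982, -0.001]
contact_force: [-0.4, -0.6, 3.6]
grip_width: 0.034
```

Call:
drive_tool:
  steps:
    - {"slide":[0,0,-10],"dr":[0,0,0]}
    - {"slide":[0,0,-40],"dr":[0,0,0]}
    - {"slide":[0,0,-80],"dr":[0,0,0]}
    - {"slide":[0,0,-110],"dr":[0,0,0]}
    - {"slide":[0,0,-120],"dr":[0,0,0]}

```text
t: 15.52
position: [0.4252, 0.1276, 0.1414]
tcp_rot: [2.983, 0.982, 0.002]
contact_force: [-0.5, 0.1, -1.4]
grip_width: 0.0338
```

```bash
python3 - <<'E'
from plan import *
sn=readout.sense();print(np.round(sn["qpos"],2),sn["position"],sn["contact_force"],sn["grip_width"])
crop(cams.grab_frame("scene"),280,170,70,70,8,"pics/r2.png")
c=np.array([.3821,.2849]);psi=1.1167;ex=np.array([np.cos(psi),np.sin(psi)]);ey=np.array([-ex[1],ex[0]])
q=c+ex*.000-ey*.035;print(q)
T=down(psi,0,True)
rows([(np.array([*q,.15]),T),(np.array([*q,.11]),T)])
E
```

```text
[ 0.55  0.37 -1.08  1.92  0.38  1.07 -1.62] [0.42515092 0.12756485 0.14136725] [-0.52657725  0.11818265 -1.35659393] 0.03375076819931131
[0.41355302 0.26954724]
rows 4
-- call
 slide [25.0, -40.4, -2.9] dr [0.001, -0.0, -0.16]  @ [0.421 0.175 0.144]
 slide [49.9, -80.8, -5.8] dr [0.001, -0.0, -0.321]  @ [0.417 0.222 0.147]
 slide [74.9, -121.3, -8.7] dr [0.002, -0.0, -0.481]  @ [0.414 0.27  0.15 ]
 slide [74.9, -121.3, 31.3] dr [0.002, -0.0, -0.481]  @ [0.414 0.27  0.11 ]
```

View pics/r2.png

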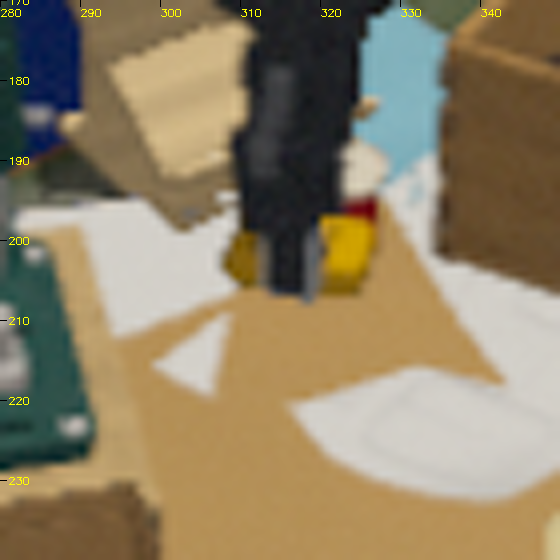

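```bash
python3 - <<'E'
from plan import *
c=np.array([.3821,.2849]);psi=1.1167;ex=np.array([np.cos(psi),np.sin(psi)]);ey=np.array([-ex[1],ex[0]])
q=c-ey*.035
T=down(psi,0,True)
rows([(np.array([.385,.21,.15]),down(.9,0,True)),(np.array([*q,.14]),T),(np.array([*q,.11]),T)])
E
```

```text
rows 5
-- call
 slide [8.3, -45.1, -4.3] dr [0.001, -0.0, -0.132]  @ [0.405 0.169 0.146]
 slide [16.6, -90.3, -8.7] dr [0.002, -0.001, -0.264]  @ [0.385 0.21  0.15 ]
 slide [45.7, -105.8, -3.7] dr [0.002, -0.001, -0.373]  @ [0.399 0.24  0.145]
 slide [74.9, -121.3, 1.3] dr [0.002, -0.0, -0.481]  @ [0.414 0.27  0.14 ]
 slide [74.9, -121.3, 31.3] dr [0.002, -0.0, -0.481]  @ [0.414 0.27  0.11 ]
```

Call:
drive_tool:
  steps:
    - {"slide":[8,-45,-4],"dr":[0,0,-0.13]}
    - {"slide":[17,-90,-9],"dr":[0,0,-0.26]}
    - {"slide":[46,-106,-4],"dr":[0,0,-0.37]}
    - {"slide":[75,-121,1],"dr":[0,0,-0.48]}
    - {"slide":[75,-121,20],"dr":[0,0,-0.48]}

```text
t: 16.2
position: [0.4129, 0.2719, 0.1188]
tcp_rot: [-2.66, -1.665, 0.0]
contact_force: [0.5, -0.4, -0.4]
grip_width: 0.0341
```

Call:
drive_tool:
  steps:
    - {"slide":[0,0,0],"dr":[0,0,0]}
    - {"slide":[0,0,0],"dr":[0,0,0]}
    - {"slide":[0,0,0],"dr":[0,0,0]}
    - {"slide":[0,0,0],"dr":[0,0,0]}
    - {"slide":[0,0,0],"dr":[0,0,0]}

```text
t: 16.82
position: [0.4131, 0.269, 0.12]
tcp_rot: [2.665, 1.663, -0.002]
contact_force: [0.8, 0.3, -1.0]
grip_width: 0.0342
```

```bash
python3 - <<'E'
from plan import *
sn=readout.sense();print(np.round(sn["qpos"],2),sn["position"],sn["contact_force"],sn["grip_width"])
crop(cams.grab_frame("scene"),245,190,80,90,7,"pics/s2.png")
crop(cams.grab_frame("top"),190,210,80,85,7,"pics/s1.png")
c=np.array([.3821,.2849]);psi=1.1167;ex=np.array([np.cos(psi),np.sin(psi)]);ey=np.array([-ex[1],ex[0]])
q=c-ey*.035;T=down(psi,0,True)
rows([(np.array([*q,.065]),T),(np.array([*q,.034]),T)])
E
```

```text
[ 0.2   0.55 -1.1   1.82  0.55  1.12 -1.55] [0.41306782 0.26896849 0.11997866] [ 0.81408727  0.31481694 -1.01852647] 0.03416849000388283
rows 2
-- call
 slide [0.8, 0.3, 54.8] dr [-0.001, 0.001, -0.001]  @ [0.414 0.27  0.065]
 slide [0.8, 0.4, 85.8] dr [-0.001, 0.001, -0.001]  @ [0.414 0.27  0.034]
```

View pics/s2.png

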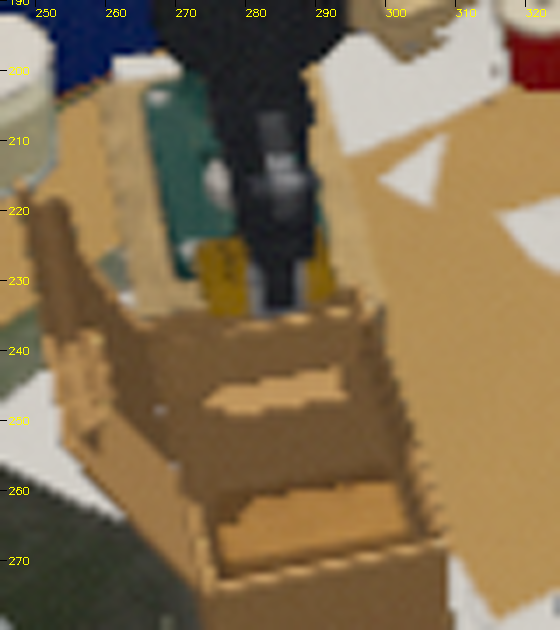

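View pics/s1.png

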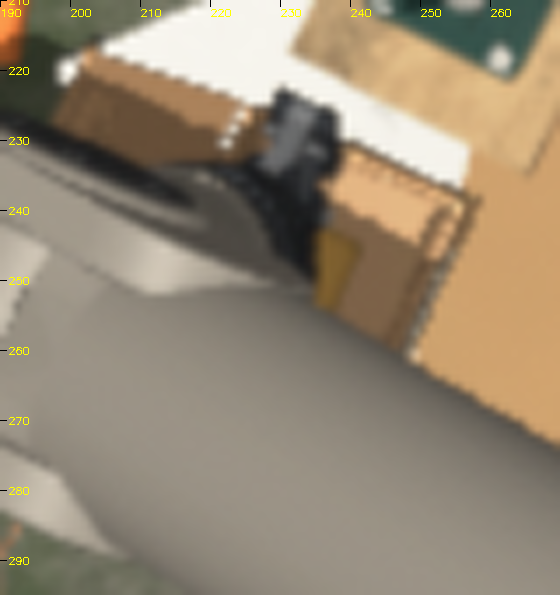

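Call:
drive_tool:
  steps:
    - {"slide":[1,0,20],"dr":[0,0,0]}
    - {"slide":[1,0,40],"dr":[0,0,0]}
    - {"slide":[1,0,60],"dr":[0,0,0]}
    - {"slide":[1,0,76],"dr":[0,0,0]}
    - {"slide":[1,0,76],"dr":[0,0,0]}

```text
t: 17.55
position: [0.4121, 0.2692, 0.0419]
tcp_rot: [-2.665, -1.664, 0.008]
contact_force: [-0.6, -0.3, -0.9]
grip_width: 0.0341
```

```bash
python3 - <<'E'
from plan import *
sn=readout.sense();print(np.round(sn["qpos"],2),sn["position"],sn["contact_force"],sn["grip_width"])
crop(cams.grab_frame("scene"),245,190,80,90,7,"pics/u2.png")
E
```

```text
[ 0.12  0.65 -1.    1.89  0.66  0.98 -1.64] [0.41205705 0.26916655 0.04191259] [-0.5922592  -0.34831824 -0.94570705] 0.0340783793637068
```

View pics/u2.png

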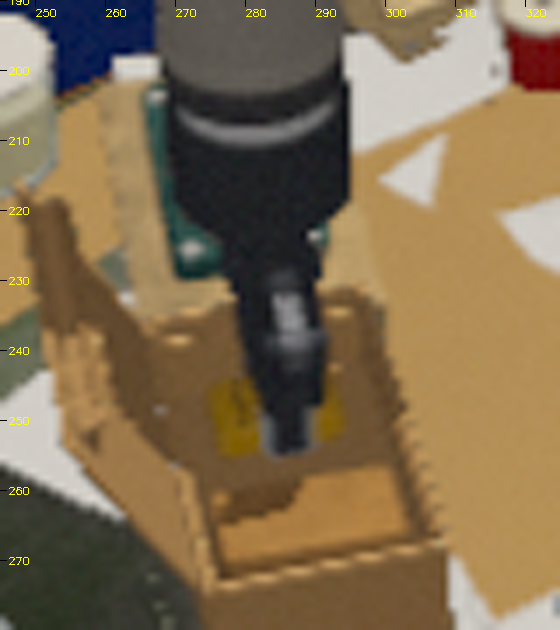

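Good gap. Lower and release.

Call:
drive_tool:
  steps:
    - {"slide":[0,0,4],"dr":[0,0,0]}
    - {"slide":[0,0,7],"dr":[0,0,0]}
    - {"slide":[0,0,8],"dr":[0,0,0]}
    - {"slide":[0,0,8],"dr":[0,0,0]}
    - {"slide":[0,0,8],"dr":[0,0,0]}

```text
t: 18.23
position: [0.4133, 0.27, 0.0358]
tcp_rot: [-2.665, -1.663, 0.002]
contact_force: [0.0, -0.0, 0.2]
grip_width: 0.034
```

Call:
drive_tool:
  steps:
    - {"slide":[0,0,0],"dr":[0,0,0]}
    - {"slide":[0,0,0],"dr":[0,0,0]}
    - {"slide":[0,0,0],"dr":[0,0,0]}
    - {"slide":[0,0,-6],"dr":[0,0,0]}
    - {"slide":[0,0,-20],"dr":[0,0,0]}
  claw: 46

```text
t: 18.85
position: [0.4128, 0.2697, 0.0559]
tcp_rot: [-2.665, -1.664, 0.004]
contact_force: [-0.5, -1.2, 1.1]
grip_width: 0.046
```

Call:
drive_tool:
  steps:
    - {"slide":[0,0,-20],"dr":[0,0,0]}
    - {"slide":[0,0,-50],"dr":[0,0,0]}
    - {"slide":[0,0,-90],"dr":[0,0,0]}
    - {"slide":[0,0,-130],"dr":[0,0,0]}
    - {"slide":[0,0,-150],"dr":[0,0,0]}

```text
t: 19.48
position: [0.4139, 0.2715, 0.2095]
tcp_rot: [-2.664, -1.664, -0.005]
contact_force: [-0.0, -0.1, -0.9]
grip_width: 0.0461
```

```bash
python3 - <<'E'
from plan import *
sn=readout.sense();print(np.round(sn["qpos"],2),sn["position"],sn["contact_force"],sn["grip_width"])
crop(cams.grab_frame("scene"),235,190,85,95,6,"pics/v2.png")
crop(cams.grab_frame("top"),165,200,100,95,6,"pics/v1.png")
E
```

```text
[ 0.26  0.46 -1.18  1.7   0.44  1.29 -1.47] [0.41390259 0.27145441 0.20947412] [-0.03010179 -0.06476387 -0.86552864] 0.046054298667826336
```

View pics/v2.png

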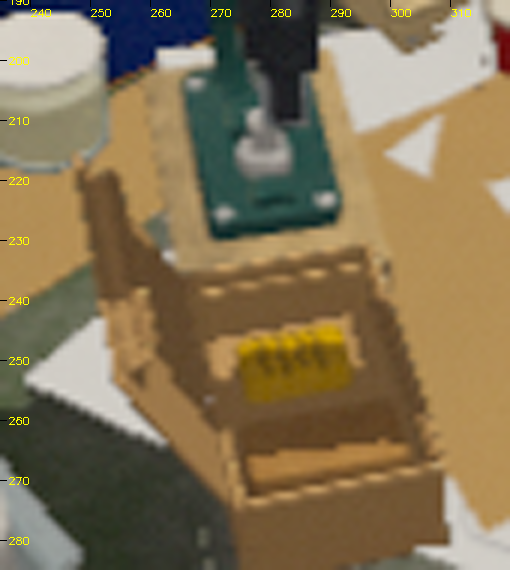

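View pics/v1.png

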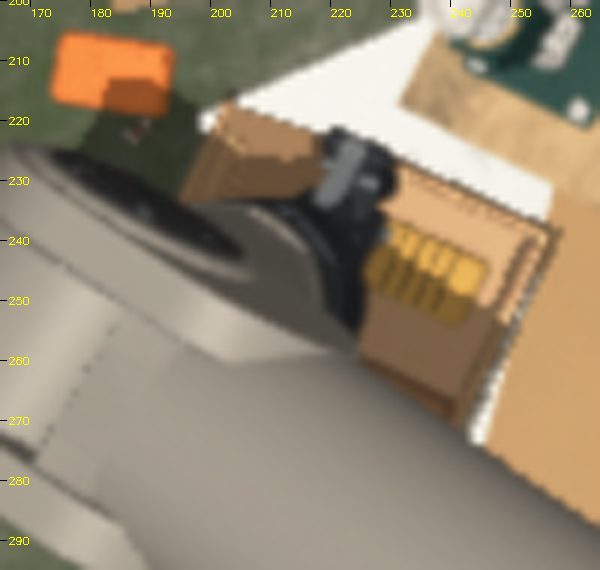

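```bash
python3 - <<'E'
from plan import *
import cv2
for n in("top","scene"): cv2.imwrite(f"pics/w_{n}.png",cams.grab_frame(n)[:,:,::-1])
E
```

```text
(no output)
```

View pics/w_top.png

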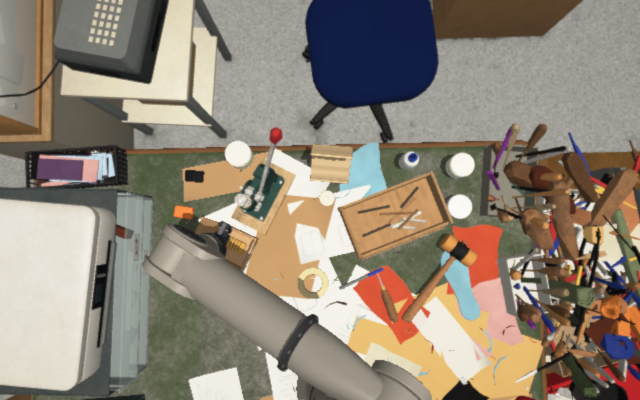

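View pics/w_scene.png

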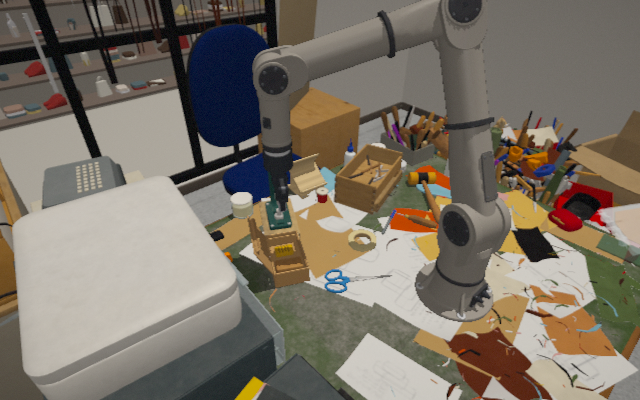

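```bash
python3 - <<'E'
from fit import *
print('---')
def tri(a,b):
    f=lambda X:np.r_[proj("top",X)[0]-a,proj("scene",X)[0]-b]
    s=least_squares(f,[.4,.5,.2]);print(np.round(s.x,3),np.round(s.fun,1))
tri((112,210),(203,197)); tri((110,380),(238,290)) ; tri((148,195),(190,190))
def lid(x,X):
    th=x[0];e=np.array([.049-.098*np.cos(th),0,.056+.098*np.sin(th)]);return np.array([C[0],C[1],0])+Ro.from_euler('z',C[2]).apply(e+X)
fit(lid,[2.2],obs([("top",[0,-82,0],(201.5,216.5)),("top",[0,82,0],(175.8,272.8)),("scene",[0,82,0],(254.2,253)),("scene",[0,-82,0],(247.5,216))]))
c=C;ex=np.array([np.cos(c[2]),np.sin(c[2])])
for x in(.15,.13,.1):print(x,c[:2]+ex*x,np.hypot(*(c[:2]+ex*x)))
E
```

```text
carton
[0.3821 0.2849 1.1167] res [[-1.8, -0.7], [-1.1, 0.0], [-0.8, -1.2], [-2.0, -0.7], [1.2, 0.1], [1.3, -0.6], [1.0, 0.5], [0.2, 0.8], [2.2, -1.8], [0.0, -1.4]]
wax
[ 0.425   0.1256 -0.9352] res [[-0.0, -0.1], [0.2, -1.0], [-1.0, 0.0], [0.9, 0.2], [-0.1, 0.8]]
sanding
[ 0.6292 -0.0158  0.0616 -0.0781] res [[-0.2, -1.0], [-1.1, -0.3], [-0.8, -0.5], [0.4, -1.1], [1.8, 0.6], [1.0, 1.2]]
---
[0.492 0.482 0.286] [ 10.9   7.1 -13.1  -3.2]
[0.14  0.536 0.287] [-11.4  -8.9  11.2   1.6]
[0.552 0.448 0.246] [-3.8 -2.5  4.8  1.2]
[2.0657] res [[0.7, -0.6], [-0.4, -0.4], [0.2, 0.9], [-0.1, -1.3]]
0.15 [0.44792832 0.41966792] 0.6138085617504331
0.13 [0.43915452 0.40169516] 0.5951602241781598
0.1 [0.42599382 0.374736  ] 0.5673603840525798
```

```bash
cat >> plan.py <<'E'
CP=np.array([.3821,.2849]);PSI=1.1167
EX=np.array([np.cos(PSI),np.sin(PSI)]);EY=np.array([-EX[1],EX[0]])
def cw(x,y,z): return np.array([*(CP+EX*x/1000+EY*y/1000),z/1000])
def wc(p): d=np.array(p[:2])-CP; return np.round([d@EX*1000,d@EY*1000,p[2]*1000],1)
TD=down(PSI,0,True)
def st():
    s=readout.sense();print('carton xyz',wc(s["position"]),'q',np.round(s["qpos"],2),'F',np.round(s["contact_force"],1),'w',s["grip_width"])
E
python3 - <<'E'
from plan import *
st()
rows([(cw(70,-10,215),TD),(cw(138,0,205),TD),(cw(138,0,170),TD)])
E
```

```text
carton xyz [  0.4 -34.6 206.1] q [ 0.26  0.46 -1.18  1.7   0.44  1.28 -1.47] F [ 0.3 -0.5 -0.3] w 0.04589534456630302
rows 5
-- call
 slide [34.8, -12.3, -4.5] dr [0.0, 0.0, -0.0]  @ [0.418 0.307 0.211]
 slide [69.6, -24.7, -8.9] dr [0.0, 0.001, -0.001]  @ [0.422 0.343 0.215]
 slide [103.6, -29.7, -4.0] dr [0.0, 0.001, -0.001]  @ [0.432 0.376 0.21 ]
 slide [137.6, -34.7, 1.0] dr [0.0, 0.001, -0.001]  @ [0.443 0.409 0.205]
 slide [137.6, -34.7, 36.0] dr [0.0, 0.001, -0.001]  @ [0.443 0.409 0.17 ]
```

Call:
drive_tool:
  steps:
    - {"slide":[35,-12,-4.5],"dr":[0,0,0]}
    - {"slide":[70,-25,-9],"dr":[0,0,0]}
    - {"slide":[104,-30,-4],"dr":[0,0,0]}
    - {"slide":[138,-35,1],"dr":[0,0,0]}
    - {"slide":[138,-35,1],"dr":[0,0,0]}
  claw: 0
  grip_force: 20

```text
t: 20.3
position: [0.441, 0.4111, 0.2022]
tcp_rot: [-2.661, -1.667, 0.008]
contact_force: [-0.7, 1.2, 0.7]
grip_width: -0.0001
```

```bash
python3 - <<'E'
from plan import *
st()
rows([(cw(138,0,134),TD)])
crop(cams.grab_frame("scene"),220,160,100,130,5,"pics/x2.png")
crop(cams.grab_frame("top"),130,190,130,100,6,"pics/x1.png")
E
```

```text
carton xyz [139.2   2.4 202.2] q [-0.15  0.66 -1.04  1.4   0.57  1.4  -1.65] F [-0.7  1.2  0.7] w -0.0001090842800731138
rows 2
-- call
 slide [-0.5, 1.3, 34.1] dr [-0.002, 0.002, 0.001]  @ [0.442 0.41  0.168]
 slide [-1.0, 2.7, 68.2] dr [-0.004, 0.004, 0.003]  @ [0.443 0.409 0.134]
```

View pics/x2.png

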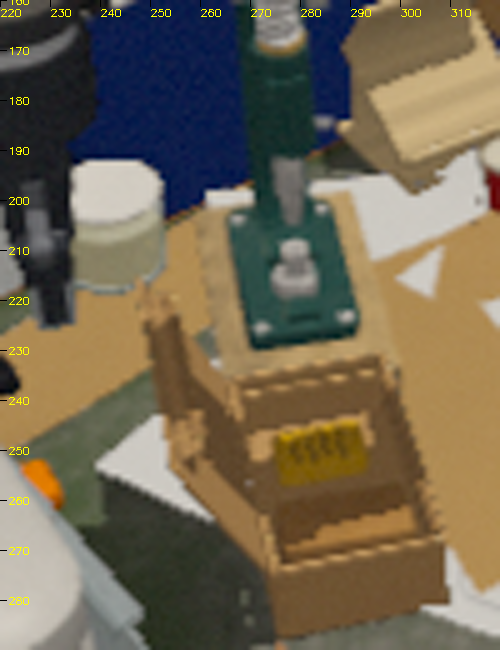

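View pics/x1.png

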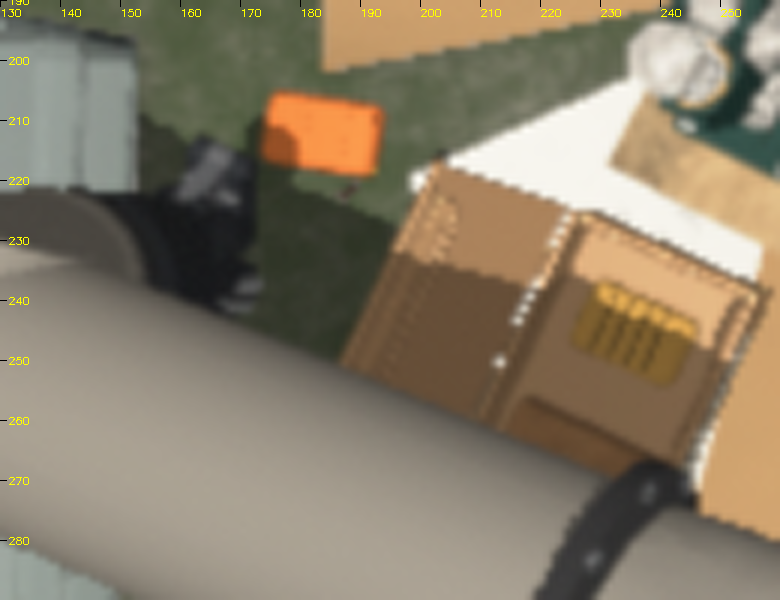

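Call:
drive_tool:
  steps:
    - {"slide":[-1,3,18],"dr":[0,0,0]}
    - {"slide":[-1,3,35],"dr":[0,0,0]}
    - {"slide":[-1,3,52],"dr":[0,0,0]}
    - {"slide":[-1,3,68],"dr":[0,0,0]}
    - {"slide":[-1,3,68],"dr":[0,0,0]}

```text
t: 21.02
position: [0.4442, 0.406, 0.1345]
tcp_rot: [2.664, 1.663, -0.008]
contact_force: [0.2, 0.5, -0.7]
grip_width: 0.0003
```

```bash
python3 - <<'E'
from plan import *
st()
rows([(cw(50,0,134),TD)])
crop(cams.grab_frame("scene"),200,160,110,130,5,"pics/y2.png")
E
```

```text
carton xyz [136.1  -2.6 134.5] q [-0.15  0.72 -1.01  1.5   0.62  1.28 -1.68] F [ 0.2  0.5 -0.7] w 0.00025026612120689464
rows 2
-- call
 slide [-43.0, -1.3, 0.5] dr [-0.001, 0.002, -0.0]  @ [0.424 0.368 0.134]
 slide [-86.1, -2.6, 0.9] dr [-0.002, 0.005, -0.001]  @ [0.404 0.33  0.134]
```

View pics/y2.png

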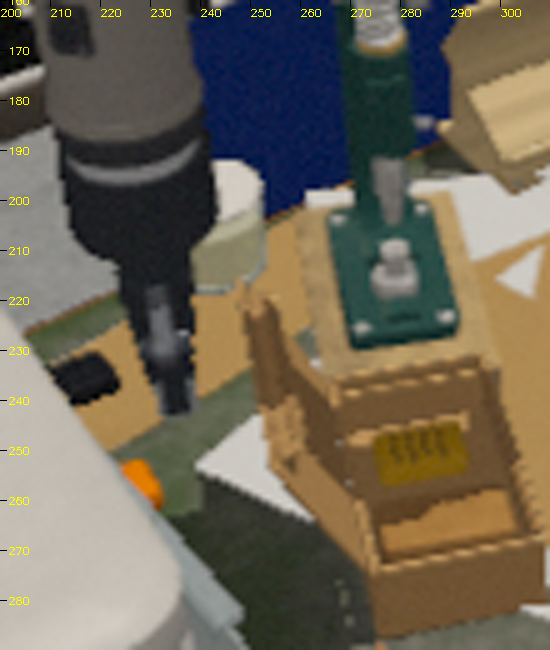

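Call:
drive_tool:
  steps:
    - {"slide":[-18,-1,0],"dr":[0,0,0]}
    - {"slide":[-36,-2,0],"dr":[0,0,0]}
    - {"slide":[-52,-2,0],"dr":[0,0,0]}
    - {"slide":[-68,-2,0],"dr":[0,0,0]}
    - {"slide":[-80,-3,0],"dr":[0,0,0]}

```text
t: 21.7
position: [0.4074, 0.337, 0.1377]
tcp_rot: [-2.665, -1.663, -0.002]
contact_force: [1.5, -0.3, 0.5]
grip_width: 0.0002
```

```bash
python3 - <<'E'
from plan import *
st()
rows([(cw(40,0,134),TD),(cw(20,0,130),TD),(cw(-2,0,120),TD)])
crop(cams.grab_frame("scene"),220,160,100,130,5,"pics/z2.png")
E
```

```text
carton xyz [5.790e+01 1.000e-01 1.377e+02] q [ 0.03  0.59 -1.08  1.71  0.56  1.19 -1.65] F [ 1.5 -0.3  0.5] w 0.00015743238529783356
rows 3
-- call
 slide [-17.9, 0.2, 3.7] dr [0.0, -0.001, -0.001]  @ [0.4   0.321 0.134]
 slide [-37.9, 0.2, 7.6] dr [0.0, -0.001, -0.001]  @ [0.391 0.303 0.13 ]
 slide [-60.0, 0.2, 17.6] dr [0.0, -0.001, -0.001]  @ [0.381 0.283 0.12 ]
```

View pics/z2.png

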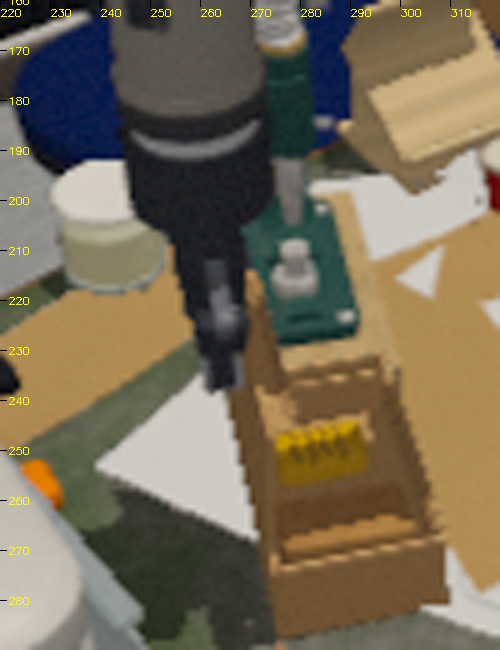

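Call:
drive_tool:
  steps:
    - {"slide":[-12,0,3],"dr":[0,0,0]}
    - {"slide":[-24,0,5],"dr":[0,0,0]}
    - {"slide":[-38,0,8],"dr":[0,0,0]}
    - {"slide":[-50,0,13],"dr":[0,0,0]}
    - {"slide":[-60,0,19],"dr":[0,0,0]}

```text
t: 22.38
position: [0.3802, 0.2819, 0.1173]
tcp_rot: [2.665, 1.663, -0.003]
contact_force: [0.1, 0.6, 0.1]
grip_width: 0.0004
```

```bash
python3 - <<'E'
from plan import *
st()
rows([(cw(-12,0,110),TD),(cw(-20,0,101),TD),(cw(-26,0,91),TD),(cw(-32,0,83),TD)])
crop(cams.grab_frame("scene"),220,160,100,130,5,"pics/aa2.png")
E
```

```text
carton xyz [ -3.6   0.4 117.3] q [ 0.17  0.52 -1.12  1.87  0.53  1.09 -1.61] F [0.1 0.6 0.1] w 0.0003797018808180334
rows 4
-- call
 slide [-8.4, 0.4, 7.3] dr [-0.001, 0.001, -0.001]  @ [0.377 0.274 0.11 ]
 slide [-16.4, 0.4, 16.3] dr [-0.001, 0.001, -0.001]  @ [0.373 0.267 0.101]
 slide [-22.4, 0.4, 26.3] dr [-0.001, 0.001, -0.001]  @ [0.371 0.262 0.091]
 slide [-28.4, 0.4, 34.4] dr [-0.001, 0.001, -0.001]  @ [0.368 0.256 0.083]
```

View pics/aa2.png

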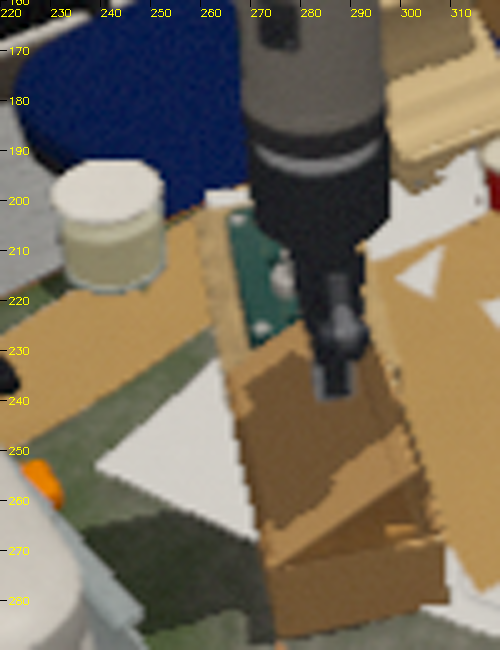

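Call:
drive_tool:
  steps:
    - {"slide":[-8,0,7],"dr":[0,0,0]}
    - {"slide":[-16,0,16],"dr":[0,0,0]}
    - {"slide":[-22,0,25],"dr":[0,0,0]}
    - {"slide":[-28,0,33],"dr":[0,0,0]}
    - {"slide":[-31,0,35],"dr":[0,0,0]}

```text
t: 23.05
position: [0.3671, 0.2554, 0.0829]
tcp_rot: [-2.664, -1.664, 0.0]
contact_force: [1.0, 0.3, 1.0]
grip_width: 0.0002
```

```bash
python3 - <<'E'
from plan import *
st()
rows([(cw(-36,0,77),TD),(cw(-36,0,73),TD)])
crop(cams.grab_frame("scene"),220,160,100,130,5,"pics/ab2.png")
E
```

```text
carton xyz [-33.1   0.6  82.9] q [ 0.22  0.52 -1.11  1.98  0.56  0.99 -1.62] F [1.  0.3 1. ] w 0.0001817333432083122
rows 2
-- call
 slide [-2.9, 0.6, 5.9] dr [-0.001, -0.0, -0.0]  @ [0.366 0.253 0.077]
 slide [-2.9, 0.6, 9.9] dr [-0.001, -0.0, -0.0]  @ [0.366 0.253 0.073]
```

View pics/ab2.png

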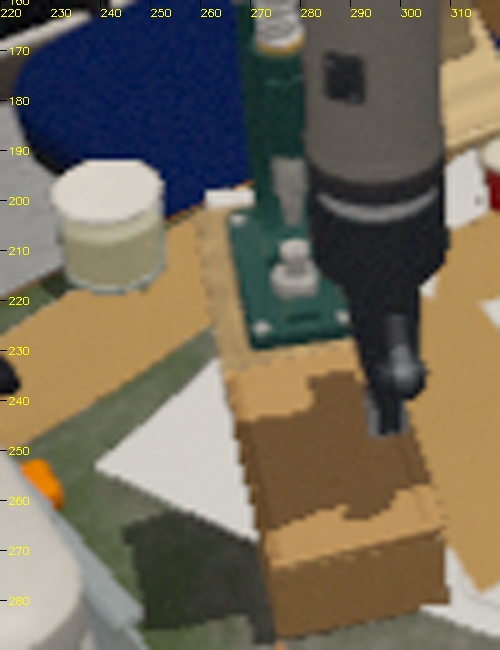

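Nearly shut; press slowly.

Call:
drive_tool:
  steps:
    - {"slide":[-2,0,2],"dr":[0,0,0]}
    - {"slide":[-2,0,4],"dr":[0,0,0]}
    - {"slide":[-2,0,6],"dr":[0,0,0]}
    - {"slide":[-2,0,7],"dr":[0,0,0]}
    - {"slide":[-2,0,7],"dr":[0,0,0]}

```text
t: 23.72
position: [0.3656, 0.2523, 0.0767]
tcp_rot: [2.663, 1.662, -0.006]
contact_force: [-2.3, -5.0, 14.1]
grip_width: -0.0001
```

```bash
python3 -c "
from plan import *
st()"
```

```text
carton xyz [-36.6   0.5  76.7] q [ 0.21  0.53 -1.1   1.99  0.57  0.98 -1.63] F [-2.3 -5.  14.1] w -0.0001186679844157799
```

Call:
drive_tool:
  steps:
    - {"slide":[0,0,1],"dr":[0,0,0]}
    - {"slide":[0,0,1],"dr":[0,0,0]}
    - {"slide":[0,0,-5],"dr":[0,0,0]}
    - {"slide":[0,0,-25],"dr":[0,0,0]}
    - {"slide":[0,0,-70],"dr":[0,0,0]}

```text
t: 24.35
position: [0.3648, 0.2516, 0.1447]
tcp_rot: [-2.665, -1.663, 0.011]
contact_force: [1.5, 0.4, 0.7]
grip_width: -0.0001
```

Call:
drive_tool:
  steps:
    - {"slide":[-20,20,-30],"dr":[0,0,0]}
    - {"slide":[-50,50,-50],"dr":[0,0,0]}
    - {"slide":[-70,90,-60],"dr":[0,0,0]}
    - {"slide":[-70,120,-60],"dr":[0,0,0]}
    - {"slide":[-70,130,-60],"dr":[0,0,0]}

```text
t: 24.98
position: [0.4534, 0.1315, 0.2052]
tcp_rot: [-2.667, -1.658, 0.003]
contact_force: [-0.4, 1.6, -0.6]
grip_width: -0.0003
```

```bash
python3 - <<'E'
from plan import *
import cv2
st()
s=cams.grab_frame("scene");t=cams.grab_frame("top")
crop(s,230,200,100,95,8,"pics/ac2.png");crop(t,180,200,100,100,6,"pics/ac1.png")
cv2.imwrite("pics/ac3.png",t[:,:,::-1])
E
```

```text
carton xyz [-106.6 -131.3  205.2] q [ 0.59  0.4  -1.17  1.75  0.38  1.25 -1.13] F [-0.4  1.6 -0.6] w -0.0002744519652976321
```

View pics/ac2.png

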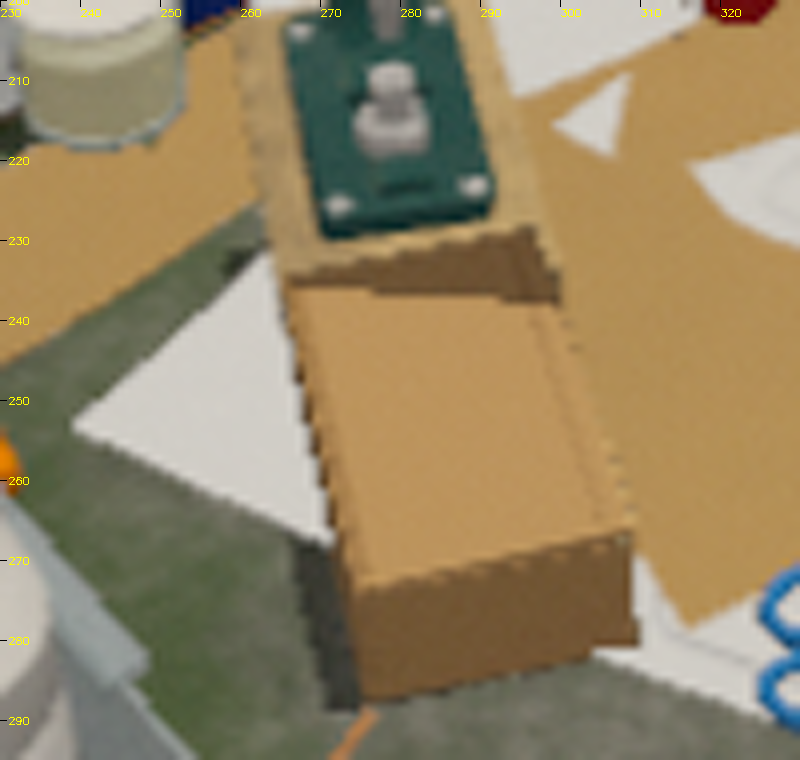

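View pics/ac3.png

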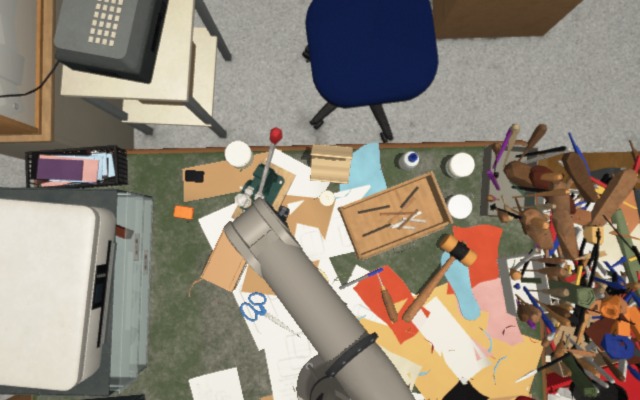

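Call:
drive_tool:
  steps:
    - {"slide":[0,0,0],"dr":[0,0,0]}
    - {"slide":[0,0,0],"dr":[0,0,0]}
    - {"slide":[0,0,0],"dr":[0,0,0]}
    - {"slide":[0,0,0],"dr":[0,0,0]}
    - {"slide":[0,0,0],"dr":[0,0,0]}

```text
t: 25.7
position: [0.4521, 0.1331, 0.2057]
tcp_rot: [-2.665, -1.663, 0.003]
contact_force: [0.5, 0.1, 0.4]
grip_width: 0.0001
```

```bash
python3 - <<'E'
from plan import *
a=cams.grab_frame("scene");a0=np.load("pics/scene0.npy");t=cams.grab_frame("top");t0=np.load("pics/top0.npy")
crop(a,230,140,110,140,4,"pics/ad2.png")
d=lambda x,y,b:np.abs(x[b[1]:b[3],b[0]:b[2]].astype(int)-y[b[1]:b[3],b[0]:b[2]]).mean().round(2)
print('bottle',d(t,t0,(398,148,425,172)),'spool',d(t,t0,(318,188,338,208)),'tin',d(t,t0,(446,150,475,178)),d(t,t0,(222,140,254,170)),'rest',d(t,t0,(310,145,352,160)))
from bench import robot
print(robot.finish_job())
E
```

```text
bottle 2.77 spool 3.29 tin 2.53 3.13 rest 4.7
the job is handed in; nothing more can be done
None
```

View pics/ad2.png

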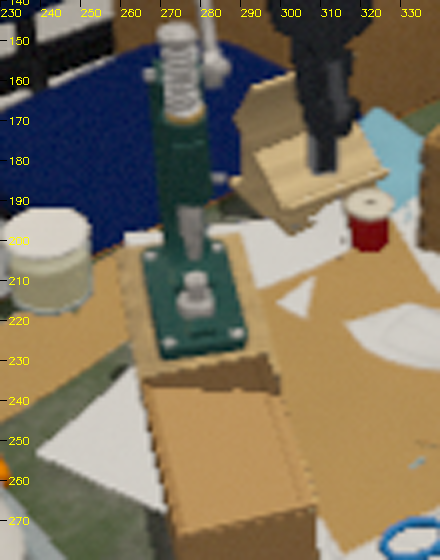

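I packed the cork sanding block and the wax block side by side on the carton floor, then swung the lid over and pressed it shut. I handed the job in at about 26 s, within the 72 s limit.

- **Blocks:** before the lid went over, the pictures showed both blocks flat in the carton and not touching. I judged their flatness by eye only.
- **Lid:** I pressed near the free edge. The fingertips reached 59.7 mm, against 60 mm for a shut lid, and the wrist force was about 15 N. The lid was still flat and shut in pictures about 0.6 s and 1.3 s after the gripper let go. I did not see the tab itself, so the click is inferred from the lid staying down.
- **Other things:** before and after pictures of the spool, the glue bottle, both round white tins (candidates for the wax tin) and the rest differ only by small amounts (mean 2.5 to 4.7 of 255). I saw nothing moved.
- **Forces:** the largest wrist force I read was that press, against a limit of 120 N.
- **Disagreements:** the two cameras differed by about 4 mm on where the carton stands. I used the average and moved the sanding block about 3 mm to centre it, as the pictures showed. I gripped that block at 31° rather than square to the 35° slope, because the wrist was close to its joint limits there.

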